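Find the mount that the radius leaves fit

TASK

Two look-alike aluminium mounts stand side by side on the board, but only one of them has the 20 mm radius of the two steel radius leaves. Touch the hollow leaf to the ridges to find, by feel, the mount that it fits all along its curve without gap or rocking, hold it home there with a steady light push of about 8 N for a good second and leave it standing upright across the ridge; then hold the round leaf home in the groove of the same mount in the same way and leave it standing there too. Never force a leaf onto the mount it fits, and leave the bottle, the vial and the dish alone.

Things in the scene. Friction and masses are not known exactly. Their poses are not given: they have to be found in the camera images.
- board: Dark steel board 190 (x) x 230 (y) x 12 mm, fixed. Origin: centre of its underside, on the bench; z up. It carries two fixed aluminium mounts, left at y +70 mm and right at y -70 mm, each 150 (x) x 46 (y) mm: a ridge with round top at x -42 mm, a pillar with a round groove at x +42 mm, both running along y. Which mount is the right-sized one changes and is not told.
- left_ridge (a point): Fixed point, left (+y) mount: on the axis of its ridge (axis along board y), at mid-length, 20 mm below the ridge's top, i.e. 54 mm over the bench. On both mounts the top is 74 mm over the bench; radius 20 mm on the right-sized mount, 28 mm on the other, where the hollow leaf stops 3 to 4 mm too high. Axes as the board's.
- right_ridge (a point): Fixed point, right (-y) mount: on the axis of its ridge (axis along board y), at mid-length, 20 mm below the ridge's top, i.e. 54 mm over the bench. On both mounts the top is 74 mm over the bench; radius 20 mm on the right-sized mount, 28 mm on the other, where the hollow leaf stops 3 to 4 mm too high. Axes as the board's.
- left_groove (a point): Fixed point, left (+y) mount: 20 mm above the bottom of its round groove (runs along board y), at mid-length, 66 mm over the bench. On both mounts the groove is 10 mm deep, bottom 46 mm over the bench; radius 20 mm on the right-sized mount, 15 mm on the other, where the round leaf stops 3 to 4 mm too high. Axes as the board's.
- right_groove (a point): Fixed point, right (-y) mount: 20 mm above the bottom of its round groove (runs along board y), at mid-length, 66 mm over the bench. On both mounts the groove is 10 mm deep, bottom 46 mm over the bench; radius 20 mm on the right-sized mount, 15 mm on the other, where the round leaf stops 3 to 4 mm too high. Axes as the board's.
- hollow_leaf: Loose steel radius leaf, about 0.14 kg: plate 46 mm wide (x), 16 mm thick (y), 34 mm high, with a hollow arc of 20 mm radius (60 degrees either side, 10 mm deep) in its lower edge; on top a grey plastic grip 26 (x) x 16 (y) mm, from 34 to 66 mm up. Origin: mid-width, level with its two feet. Stands on the bench; pinch the grip across its thickness (y).
- hollow_arc (a point): Centre of the hollow leaf's arc, 10 mm below its origin. When the leaf is home on the ridge it fits, this point lies on the ridge's axis.
- round_leaf: Loose steel radius leaf, about 0.16 kg: a disc edge of 20 mm radius at the bottom, above it a plate 46 mm wide (x) from 22 to 40 mm up and a grey plastic grip 26 (x) x 16 (y) mm from 40 to 72 mm up; 16 mm thick (y). Origin: lowest point of the disc edge. Stands in a small fixed white V-cradle (70 x 30 mm, 30 mm high), 18 mm over the bench; pinch the grip across y.
- round_arc (a point): Centre of the round leaf's disc edge, 20 mm above its origin. When the leaf is home in the groove it fits, this point lies on the groove's axis.
- bottle: White reagent bottle with black cap, 64 mm across, 135 mm high, loose; a bystander. Origin: centre of its foot.
- vial: Small white vial, 24 mm across, 50 mm high, loose; a bystander. Origin: centre of its foot.
- dish: Shallow glass dish, 90 mm across, 16 mm high, loose; a bystander. Origin: centre of its underside.

How it is judged:
On the way, in this order (a step that is already met when the one before it is completed fails the run):
1. the hollow leaf is held home on the ridge it fits, with a steady light push of 4 to 16 N, for 0.5 s (((x of hollow_arc in the frame of left_ridge between -0.002 and 0.002 m and z of hollow_arc in the frame of left_ridge between -0.0025 and 0.002 m and y of hollow_arc in the frame of left_ridge between -0.015 and 0.015 m and angle between hollow_leaf's own z axis and vertical below 0.12 rad and angle between the y axis of hollow_leaf and the y axis of board, either way round below 0.12 rad) or (x of hollow_arc in the frame of right_ridge between -0.002 and 0.002 m and z of hollow_arc in the frame of right_ridge between -0.0025 and 0.002 m and y of hollow_arc in the frame of right_ridge between -0.015 and 0.015 m and angle between hollow_leaf's own z axis and vertical below 0.12 rad and angle between the y axis of hollow_leaf and the y axis of board, either way round below 0.12 rad)) and contact force between hollow_leaf and board between 4 and 16 N), for 0.5 s.
2. the round leaf is held home in the groove it fits, with a steady light push of 4 to 16 N, for 0.5 s (((x of round_arc in the frame of left_groove between -0.002 and 0.002 m and z of round_arc in the frame of left_groove between -0.0025 and 0.002 m and y of round_arc in the frame of left_groove between -0.015 and 0.015 m and angle between round_leaf's own z axis and vertical below 0.12 rad and angle between the y axis of round_leaf and the y axis of board, either way round below 0.12 rad) or (x of round_arc in the frame of right_groove between -0.002 and 0.002 m and z of round_arc in the frame of right_groove between -0.0025 and 0.002 m and y of round_arc in the frame of right_groove between -0.015 and 0.015 m and angle between round_leaf's own z axis and vertical below 0.12 rad and angle between the y axis of round_leaf and the y axis of board, either way round below 0.12 rad)) and contact force between round_leaf and board between 4 and 16 N), for 0.5 s.
At the end, for the whole second after the job is handed in: Hollow leaf on the ridge and round leaf in the groove of the 20 mm mount, released, at rest: arc centres on the axis (2 mm across, 2 mm above, 2.5 mm below), within 15 mm of mid-length, upright and square across within 0.12 rad ((((x of hollow_arc in the frame of left_ridge between -0.002 and 0.002 m and z of hollow_arc in the frame of left_ridge between -0.0025 and 0.002 m and y of hollow_arc in the frame of left_ridge between -0.015 and 0.015 m and angle between hollow_leaf's own z axis and vertical below 0.12 rad and angle between the y axis of hollow_leaf and the y axis of board, either way round below 0.12 rad) and (x of round_arc in the frame of left_groove between -0.002 and 0.002 m and z of round_arc in the frame of left_groove between -0.0025 and 0.002 m and y of round_arc in the frame of left_groove between -0.015 and 0.015 m and angle between round_leaf's own z axis and vertical below 0.12 rad and angle between the y axis of round_leaf and the y axis of board, either way round below 0.12 rad)) or ((x of hollow_arc in the frame of right_ridge between -0.002 and 0.002 m and z of hollow_arc in the frame of right_ridge between -0.0025 and 0.002 m and y of hollow_arc in the frame of right_ridge between -0.015 and 0.015 m and angle between hollow_leaf's own z axis and vertical below 0.12 rad and angle between the y axis of hollow_leaf and the y axis of board, either way round below 0.12 rad) and (x of round_arc in the frame of right_groove between -0.002 and 0.002 m and z of round_arc in the frame of right_groove between -0.0025 and 0.002 m and y of round_arc in the frame of right_groove between -0.015 and 0.015 m and angle between round_leaf's own z axis and vertical below 0.12 rad and angle between the y axis of round_leaf and the y axis of board, either way round below 0.12 rad))) and linear speed of each of hollow_leaf, round_leaf below 0.01 m/s); the robot touches nothing.
It fails at once if a leaf is pushed against the mount it fits, or the board, with more than 30 N (contact force between any of hollow_leaf, round_leaf and board above 30 N).
It fails at once if the bottle, the vial or the dish is shifted by more than 25 mm (distance of any of bottle, vial, dish from where it was at the start of the episode above 0.025 m).
It also fails if it takes over 72 s, if anything falls off the work surface, if the arm or the gripper's body presses on something with over 40 N, if the wrist force passes 120 N, or if a joint passes its speed limit or range.

ROBOT

A 6-joint arm with a two-finger parallel gripper is mounted at the origin on the work surface. World frame = base frame: x ahead of the robot, y to its left, z up, the work surface at z = 0. Lengths are in m, angles in rad, forces in N, time in s.
With the tool pointing down it reaches from about 0.325 to 0.9 m from the base axis. Payload 3.5 kg.
Tool frame: the origin (TCP) lies midway between the tips of the shut fingers; the grasp point (between the pads) lies 19 mm behind it; x points along the fingers, z is the direction in which the jaws open and shut, and the axes are right-handed (so a half turn about x gives the same grasp; the last joint's range is limited). The gripper opens to 85 mm and grips with 20 to 120 N. Pads are 22 mm wide; open, the fingers measure 114 mm over their backs; the gripper's body (76 mm by 85 mm) begins 54 mm behind the grasp point. The pads swing forward as they close: fully open they stand 13 mm farther back than shut.
Start: joints at [1.204, 0.276, -0.026, 1.268, 0, 1.467], TCP at [0.163, 0.603, 0.199] pointing down, gripper open.
Joint ranges: [-3.12, 3.12], [-0.85, 1.88], [-1.08, 1.24], [-1.95, 2.15], [-1.57, 1.53], [-3.14, 3.14]. Speed limits (rad/s): [2.57, 2.57, 3.14, 3.14, 3.14, 3.14].

INTERFACE

Orientations are given as [roll, pitch, yaw] about the fixed x, y, z axes, in that order (R = Rz(yaw) Ry(pitch) Rx(roll)).
In Python, from workcell import env, optics gives the robot as it stands. The module is installed in compiled form; this text tells all that it offers.
- The arm moves only by the tool carry_out, never from a script. Its arguments are lists of equal length, an entry for each row: "dp": the shift along the tool's x, y, z in m, a list of three; "twist": the turn, a rotation vector about the tool's x, y, z in degrees, a list of three; "gripper": the opening, from 0 (shut) to 1 (fully open). A call has 1 to 10 rows; each row is the pose to reach, as a shift and turn from the pose measured when the call began, along the tool's axes at that moment; what a row does not reach only later rows make up. A row lasts 1/8 s, in which the tool goes at most 62.5 mm and 10.7 degrees, less where a joint would pass 70% of its speed; a pose out of reach is approached as far as the arm can. A call with a gripper value outside its range is refused whole. The fingers move at their own pace and stop on an object; the grip force is fixed at half the most. Time passes only in rows, so rows that repeat a pose let the fingers close. It gives the time, the measured TCP pose, the force and the opening at its end, in the units of the state.
- env.observe(): the state, without advancing time (a new reading comes with each control period).
- optics.read_camera(name): name is "scene" or "top" or "wrist"; returns the picture (480x640x3 uint8, red, green, blue); there is no depth.
- optics.get_calibration(name): a dict with "fovy" (degrees; the focal length in pixels is half the picture's height over the tangent of half this angle, whatever the lens; pixels are square), "cx", "cy" (the principal point, pixels), "k1" (the pictures are not rectified: a ray, as slopes to the right and down, at radius r is drawn at 1 + k1 r^2 times it, then the intrinsics apply), "pose" (4x4, takes a point from camera to world coordinates); the wrist camera has in their place "tool_from_camera" (4x4, takes a point from camera to tool coordinates, whose origin is the TCP and whose axes are the tool frame's). Camera axes: x right, y down, z forward; pixel columns grow to the right and rows downward; lengths in m; the calibration is good to about 2 mm. A picture is of the moment at which its call begins: read the wrist's pose just before it. get_calibration takes no time and is no camera call.
- env.close_job(): hands the job in, once; it reports no verdict.
The state is a dict: "time": time; "joint_positions": joint angles; "dq": joint speeds; "effort": joint torques, N m; "ee_pos": TCP position; "tcp_rot": TCP orientation; "force": force on the tool from outside, world axes, zero at the start; "ft_torque": the same for the moment, N m; "grip_width": finger opening in m.
Only numpy, scipy, OpenCV 4.12 (cv2) and the standard library are available. Lean on these libraries where they do the work, as an engineer would, in place of code of your own. Each camera call takes 0.05 s, during which the arm holds its last target.

## Working session

There is one attempt and no reset: what is moved stays moved. The work goes in short steps, Python scripts to look and compute and a tool call to move; the robot and the scene stay as the last step left them, time stands still between calls to the robot, and variables do not carry over. Pictures are saved under pics/ and viewed, and the job is handed in when it is done.

Besides the shell and the picture viewer there is one more tool, called after "Request:" in YAML: its name, and indented under it one key for each argument. carry_out: Moves the arm, as the interface text tells. Its arguments: {"type":"object","properties":{"dp":{"type":"array","items":{"type":"array","items":{"type":"number"}}},"twist":{"type":"array","items":{"type":"array","items":{"type":"number"}}},"gripper":{"type":"array","items":{"type":"number"}}},"required":["dp","twist","gripper"]}

```bash
mkdir -p pics; ls; python3 - <<'E'
from workcell import env, optics
import cv2
print(env.observe())
for n in ("scene","top","wrist"):
    c=optics.get_calibration(n); print(n,c)
    cv2.imwrite(f"pics/{n}0.png",optics.read_camera(n)[:,:,::-1])
E
```

```text
pics
{'time': 0.0, 'joint_positions': array([ 1.20359991e+00,  2.77139266e-01, -2.79154487e-02,  1.26796074e+00,
        4.27650300e-05,  1.46740655e+00]), 'dq': array([-2.62580371e-05,  3.58534967e-04, -7.93794215e-04, -2.57369836e-04,
        1.67954165e-03, -9.85430632e-04]), 'effort': array([-2.58453911e-04, -4.45513487e+01,  2.95199758e+01,  1.64067512e-02,
       -1.99773576e-04,  8.18670944e-07]), 'ee_pos': array([0.16265679, 0.60258336, 0.19773958]), 'tcp_rot': array([ 3.01893421,  1.56857679, -1.95726146]), 'force': array([0.39050002, 0.55107086, 0.03967831]), 'ft_torque': array([ 0.03823701,  0.0189115 , -0.00308321]), 'grip_width': 0.08525638221470608}
scene {'fovy': 57.978192789775726, 'cx': 320.10166090025075, 'cy': 231.47286453057512, 'k1': -0.017451112247528572, 'pose': array([[ 0.48443477,  0.65613345, -0.57862929,  0.97942146],
       [ 0.87482054, -0.36071287,  0.32338098, -0.37087831],
       [ 0.00346204, -0.66285378, -0.74874087,  0.62770901],
       [ 0.        ,  0.        ,  0.        ,  1.        ]])}
top {'fovy': 42.404894580212186, 'cx': 322.26973417247706, 'cy': 226.58284974165346, 'k1': -0.20304962043648533, 'pose': array([[ 0.02046967, -0.98713019,  0.1586032 ,  0.36132986],
       [-0.99972388, -0.01837814,  0.01464283, -0.12505963],
       [-0.01153955, -0.15885914, -0.98723382,  1.21356545],
       [ 0.        ,  0.        ,  0.        ,  1.        ]])}
wrist {'fovy': 60.27067502583562, 'cx': 313.76982589450137, 'cy': 241.85164804444886, 'k1': -0.015827406539990922, 'tool_from_camera': array([[-2.51899619e-03, -2.87403454e-01,  9.57806301e-01,
        -1.74165839e-01],
       [-1.40398886e-03, -9.57807379e-01, -2.87407470e-01,
         7.35799283e-02],
       [ 9.99995842e-01, -2.06872770e-03,  2.00920189e-03,
        -3.31538139e-04],
       [ 0.00000000e+00,  0.00000000e+00,  0.00000000e+00,
         1.00000000e+00]])}
```

View pics/scene0.png

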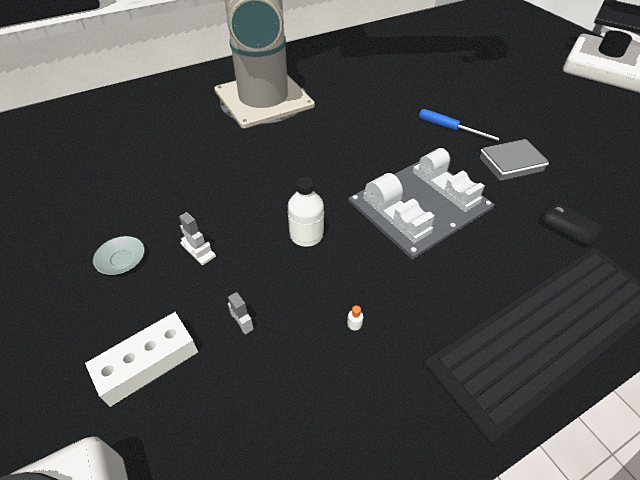

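View pics/top0.png

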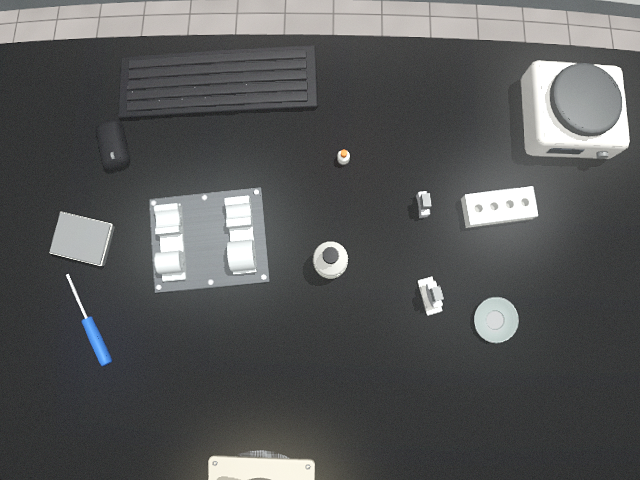

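View pics/wrist0.png

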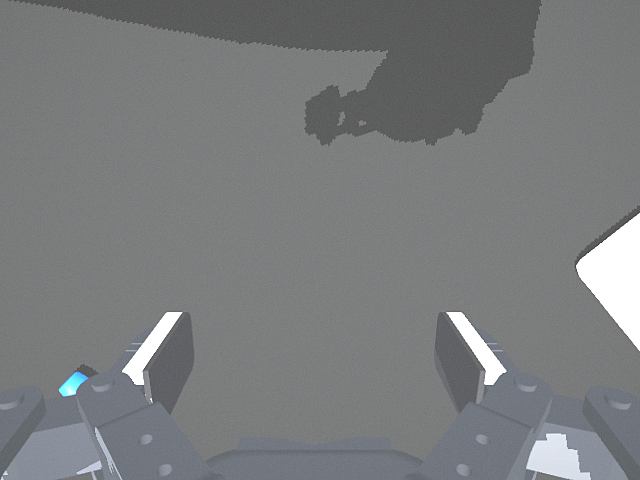

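The scene view shows the hollow leaf at (240,313), the round leaf in its cradle at (195,240), the bottle at (306,215), the vial at (355,318), the dish at (119,256) and the board with its mounts at (420,200). The top view has the same things at (424,204), (431,296), (330,260), (344,157), (496,320) and (210,240).

```bash
cat > h.py <<'E'
import numpy as np, cv2
from scipy.spatial.transform import Rotation as R
from workcell import env, optics
def K(c):
    f=240/np.tan(np.radians(c['fovy'])/2); return np.array([[f,0,c['cx']],[0,f,c['cy']],[0,0,1.]])
def tcp(s=None):
    s=s or env.observe(); T=np.eye(4); T[:3,:3]=R.from_euler('xyz',s['tcp_rot']).as_matrix(); T[:3,3]=s['ee_pos']; return T
def pose(n,T=None):
    c=optics.get_calibration(n)
    return (c['pose'] if n!='wrist' else T@c['tool_from_camera']),c
def rays(px,n,T=None):
    P,c=pose(n,T); px=np.asarray(px,float).reshape(-1,1,2)
    u=cv2.undistortPoints(px,K(c),np.array([c['k1'],0,0,0.]),None,None)[:,0] if True else 0
    d=np.c_[u,np.ones(len(u))]@P[:3,:3].T
    return P[:3,3],d
def onz(px,z,n,T=None):
    o,d=rays(px,n,T); z=np.broadcast_to(z,(len(d),))
    return o+d*((z-o[2])/d[:,2])[:,None]
def proj(X,n,T=None):
    P,c=pose(n,T); X=np.asarray(X,float).reshape(-1,3)
    Y=(X-P[:3,3])@P[:3,:3]
    return cv2.projectPoints(Y,np.zeros(3),np.zeros(3),K(c),np.array([c['k1'],0,0,0.]))[0][:,0]
def crop(src,out,x0,y0,x1,y1,s):
    im=cv2.imread(src)[y0:y1,x0:x1]; cv2.imwrite(out,cv2.resize(im,None,fx=s,fy=s,interpolation=cv2.INTER_CUBIC))
E
python3 - <<'E'
from h import *
crop('pics/top0.png','pics/t_board.png',140,180,280,300,5)
crop('pics/top0.png','pics/t_leaf.png',400,180,460,330,4)
crop('pics/scene0.png','pics/s_leaf.png',170,200,270,340,4)
crop('pics/scene0.png','pics/s_board.png',340,140,500,260,5)
print(onz([[424,204],[431,296],[330,260],[344,157],[496,320],[210,240]],[.06,.08,.06,.03,0,.012],'top'))
E
```

```text
[[ 0.59388486 -0.30106928  0.06      ]
 [ 0.41812869 -0.31044368  0.08      ]
 [ 0.48353251 -0.12372722  0.06      ]
 [ 0.69167878 -0.14763694  0.03      ]
 [ 0.37584653 -0.45397035  0.        ]
 [ 0.52335498  0.11427581  0.012     ]]
```

View pics/t_board.png

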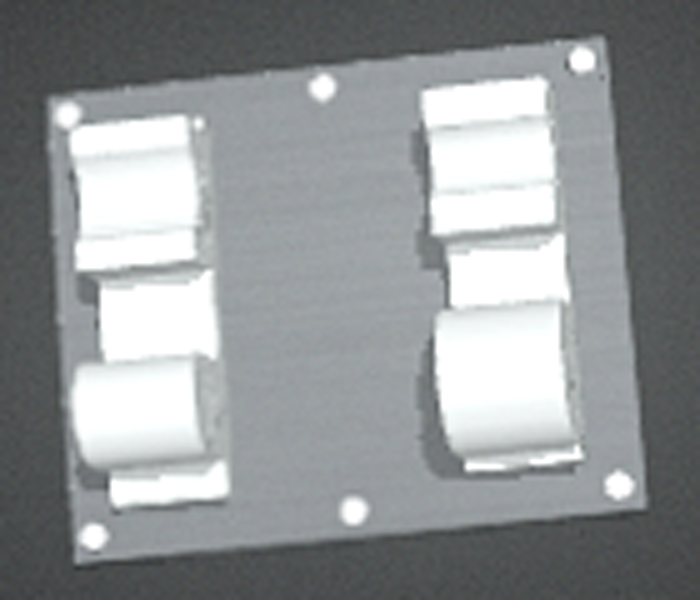

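View pics/t_leaf.png

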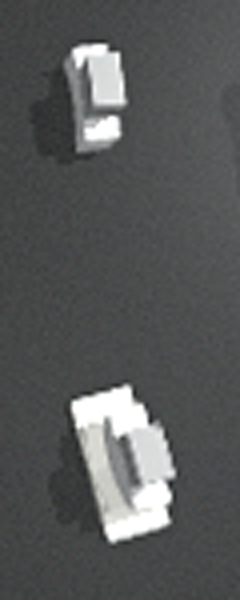

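View pics/s_leaf.png

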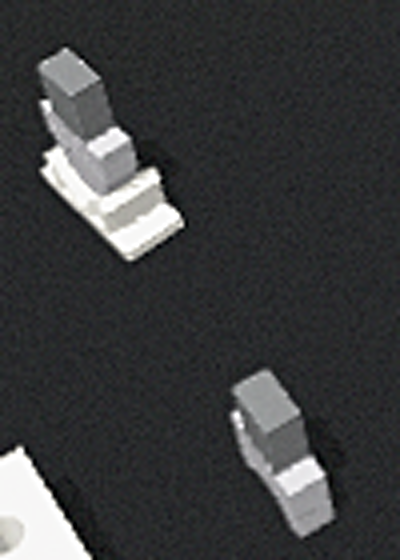

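View pics/s_board.png

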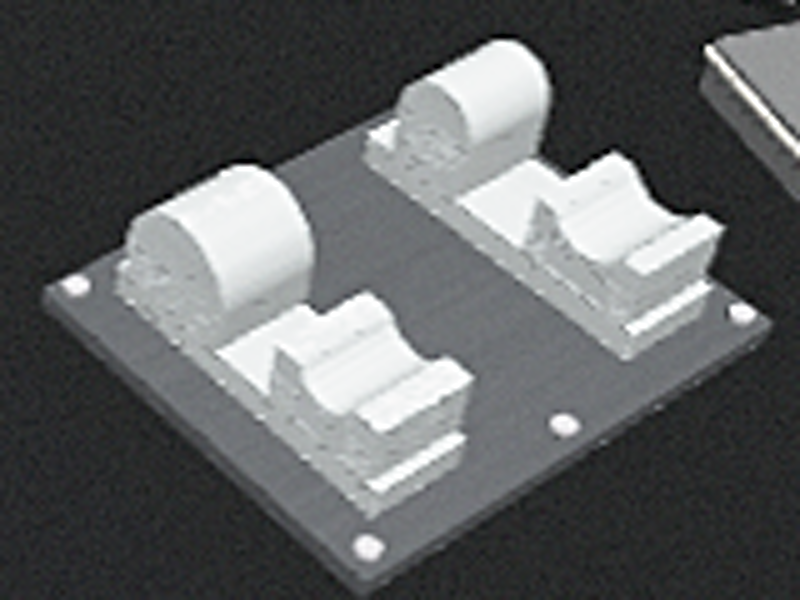

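The left (+y) mount has the narrower ridge and the wider, shallower groove, so I'll try it first and confirm by feel. Next I'll cast the board corners, screws and grip tops onto their known heights in both views.

```bash
cat > m.py <<'E'
from h import *
def un(p,x0,y0,s): return (np.array(p,float)+.5)/s-.5+[x0,y0]
T='top';S='scene'
sc=un([(68,113),(322,88),(582,59),(619,485),(353,511),(92,537)],140,180,5)
co=un([(48,97),(606,38),(648,508),(77,563)],140,180,5)
A=onz(sc,.013,T);B=onz(co,.012,T)
print('screws',A.mean(0),'corners',B.mean(0))
print([np.linalg.norm(B[i]-B[(i+1)%4]) for i in range(4)])
def yaw(v): return np.degrees(np.arctan2(v[1],v[0]))
for P in (A,): print('yaw x', yaw(A[0]-A[5]),yaw(A[2]-A[3]), yaw(A[1]-A[4]), 'y', yaw(A[0]-A[2])-90,yaw(A[5]-A[3])-90)
print('corner yaw',yaw(B[0]-B[3]),yaw(B[1]-B[2]),yaw(B[0]-B[1])-90,yaw(B[3]-B[2])-90)
cs=un([(45,288),(362,578),(772,318)],340,140,5)
C=onz(cs,.012,S); print('scene centre',(C[0]+C[2])/2, [np.linalg.norm(C[i]-C[i+1]) for i in (0,1)],yaw(C[1]-C[0]),yaw(C[2]-C[1])-90)
for nm,z,t,s in (('hollow',.066,[(84,54),(119,51),(126,105),(93,109)],[(232,387),(268,370),(299,402),(262,420)]),
              ('round',.09,[(131,433),(163,422),(174,470),(141,480)],[(38,70),(66,48),(103,78),(74,98)])):
    a=onz(un(t,400,180,4),z,T); b=onz(un(s,170,200,4),z,S)
    for q in (a,b): print(nm,q.mean(0),[round(1e3*np.linalg.norm(q[i]-q[(i+1)%4]),1) for i in range(4)],[round(yaw(q[(i+1)%4]-q[i]),1) for i in range(4)])
E
python3 m.py
```

```text
screws [0.52519103 0.12024794 0.013     ] corners [0.52443334 0.11881083 0.012     ]
[np.float64(0.22849836670411863), np.float64(0.18837589996393012), np.float64(0.22816265749582657), np.float64(0.1888214486763218)]
yaw x 6.7883959076140705 6.997608588113418 7.000607853058701 y 6.854489376675474 7.080737822295887
corner yaw 7.160830662241899 7.059278424175557 6.8698053484917665 6.981337767254189
scene centre [0.52810538 0.11601689 0.012     ] [np.float64(0.18562830340380213), np.float64(0.22911667200228475)] 6.782510878878716 6.9750947051996235
hollow [ 0.60138185 -0.30407064  0.066     ] [np.float64(16.9), np.float64(26.3), np.float64(16.0), np.float64(26.9)] [np.float64(-83.8), np.float64(-173.3), np.float64(98.1), np.float64(8.8)]
hollow [ 0.60248278 -0.30657219  0.066     ] [np.float64(15.0), np.float64(19.8), np.float64(15.3), np.float64(19.8)] [np.float64(92.3), np.float64(14.4), np.float64(-87.4), np.float64(-166.5)]
round [ 0.42426767 -0.32113499  0.09      ] [np.float64(15.7), np.float64(22.4), np.float64(15.9), np.float64(21.8)] [np.float64(-70.6), np.float64(-167.0), np.float64(107.2), np.float64(12.2)]
round [ 0.42773016 -0.32239423  0.09      ] [np.float64(16.1), np.float64(26.3), np.float64(15.3), np.float64(24.7)] [np.float64(115.7), np.float64(18.7), np.float64(-69.9), np.float64(-159.8)]
```

```bash
cat >> h.py <<'E'
def go(p,yawdeg,show=True):
    """shift+twist to TCP at p, tool x down, tool z = leaf +y or -y at leaf yaw (nearest)"""
    T=tcp(); best=None
    for sgn in (1,-1):
        a=np.radians(yawdeg); z=sgn*np.array([-np.sin(a),np.cos(a),0]); x=np.array([0,0,-1.]); y=np.cross(z,x)
        D=np.c_[x,y,z]; rv=R.from_matrix(T[:3,:3].T@D).as_rotvec(degrees=True)
        if best is None or np.linalg.norm(rv)<np.linalg.norm(best[1]): best=(sgn,rv)
    dp=T[:3,:3].T@(np.array(p)-T[:3,3])
    print('tcp',T[:3,3].round(4),'z',T[:3,2].round(3),'sgn',best[0],'dp',dp.round(4),'twist',best[1].round(2))
E
python3 - <<'E'
from h import *
T=tcp();print(T[:3,:3].round(3))
go((.60,-.305,.25),8)
go((.45,-.02,.25),8)
E
```

```text
[[-0.001 -0.965  0.261]
 [-0.002  0.261  0.965]
 [-1.     0.    -0.002]]
tcp [0.1627 0.6028 0.198 ] z [ 0.261  0.965 -0.002] sgn 1 dp [-0.0508 -0.6588 -0.7624] twist [-23.11  -0.1   -0.03]
tcp [0.1627 0.6028 0.198 ] z [ 0.261  0.965 -0.002] sgn 1 dp [-0.0512 -0.4397 -0.5264] twist [-23.11  -0.1   -0.03]
```

Request:
carry_out:
  dp:
    - [-0.05, -0.06, -0.06]
    - [-0.05, -0.66, -0.76]
    - [-0.05, -0.66, -0.76]
    - [-0.05, -0.66, -0.76]
    - [-0.05, -0.66, -0.76]
    - [-0.05, -0.66, -0.76]
    - [-0.05, -0.66, -0.76]
    - [-0.05, -0.66, -0.76]
    - [-0.05, -0.66, -0.76]
    - [-0.05, -0.66, -0.76]
  twist:
    - [-5, 0, 0]
    - [-12, 0, 0]
    - [-23, 0, 0]
    - [-23, 0, 0]
    - [-23, 0, 0]
    - [-23, 0, 0]
    - [-23, 0, 0]
    - [-23, 0, 0]
    - [-23, 0, 0]
    - [-23, 0, 0]
  gripper: [1, 1, 1, 1, 1, 1, 1, 1, 1, 1]

```text
time: 1.4
ee_pos: [0.432, 0.0501, 0.2414]
tcp_rot: [2.95, 1.569, -1.625]
force: [0.7, 0.7, -0.2]
grip_width: 0.0854
```

```bash
python3 - <<'E'
from h import *
go((.60,-.305,.20),8)
E
```

```text
tcp [0.432  0.0501 0.2414] z [-0.137  0.991 -0.001] sgn 1 dp [ 0.0419 -0.1178 -0.3747] twist [-0.13 -0.08 -0.02]
```

Request:
carry_out:
  dp:
    - [0, -0.118, -0.375]
    - [0, -0.118, -0.375]
    - [0, -0.118, -0.375]
    - [0, -0.118, -0.375]
    - [0.04, -0.118, -0.375]
    - [0.04, -0.118, -0.375]
    - [0.04, -0.118, -0.375]
    - [0.04, -0.118, -0.375]
    - [0.04, -0.118, -0.375]
  twist:
    - [0, 0, 0]
    - [0, 0, 0]
    - [0, 0, 0]
    - [0, 0, 0]
    - [0, 0, 0]
    - [0, 0, 0]
    - [0, 0, 0]
    - [0, 0, 0]
    - [0, 0, 0]
  gripper: [1, 1, 1, 1, 1, 1, 1, 1, 1]

```text
time: 2.52
ee_pos: [0.5998, -0.3043, 0.2018]
tcp_rot: [1.918, 1.57, -2.657]
force: [-0.3, 0.1, -0.4]
grip_width: 0.0852
```

```bash
cat > w.py <<'E'
from h import *
import sys
def shot(n):
    T=tcp(); im=optics.read_camera('wrist'); cv2.imwrite(f'pics/{n}.png',im[:,:,::-1]); np.save(f'pics/{n}.npy',T); return T
if __name__=='__main__': print(shot(sys.argv[1])[:3,3])
E
python3 w.py w1
```

```text
[ 0.5997883  -0.30434071  0.20180695]
```

View pics/w1.png

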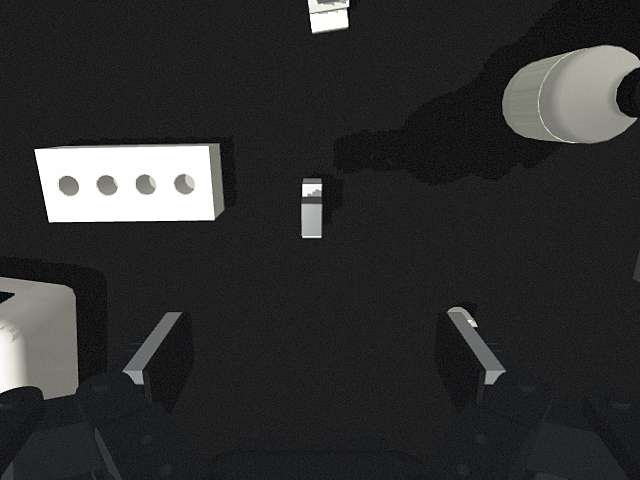

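```bash
python3 - <<'E'
from h import *
crop('pics/w1.png','pics/w1c.png',290,165,360,250,7)
E
```

```text
(no output)
```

View pics/w1c.png

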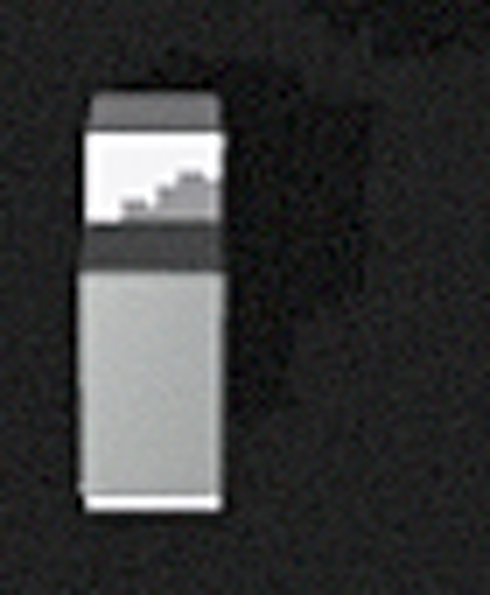

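Zoomed, the grip top spans (79..226, 270..493) in the crop, and it is nearly aligned with the jaws.

```bash
python3 - <<'E'
from h import *
T=np.load('pics/w1.npy')
un=lambda p:(np.array(p,float)+.5)/7-.5+[290,165]
q=onz(un([(79,270),(226,270),(224,494),(82,494)]),.066,'wrist',T)
print(q.round(4),q.mean(0))
print([round(1e3*np.linalg.norm(q[i]-q[(i+1)%4]),1) for i in range(4)])
v=q[2]+q[3]-q[0]-q[1];print('yaw',np.degrees(np.arctan2(v[1],v[0])))
v=q[1]+q[2]-q[0]-q[3];print('yaw',np.degrees(np.arctan2(v[1],v[0]))-90)
f=onz(un([(86,131),(222,131),(82,512),(222,512)]),.034,'wrist',T);print('plate',f.round(4), f.mean(0), f[2]-f[0])
a=np.mean(q,0); go((a[0],a[1],.2),7.9)
E
```

```text
[[ 0.5899 -0.3152  0.066 ]
 [ 0.5878 -0.2994  0.066 ]
 [ 0.6129 -0.296   0.066 ]
 [ 0.615  -0.3117  0.066 ]] [ 0.60138551 -0.30555641  0.066     ]
[np.float64(16.0), np.float64(25.3), np.float64(15.8), np.float64(25.3)]
yaw 7.842153814468245
yaw 7.786924287171132
plate [[ 0.5797 -0.3166  0.034 ]
 [ 0.5775 -0.3006  0.034 ]
 [ 0.6264 -0.3111  0.034 ]
 [ 0.624  -0.294   0.034 ]] [ 0.60191799 -0.30557777  0.034     ] [0.04663943 0.00551251 0.        ]
tcp [ 0.5999 -0.3041  0.2023] z [-0.138  0.99  -0.001] sgn 1 dp [ 0.0023 -0.0012 -0.0016] twist [ 0.02 -0.05 -0.02]
```

Request:
carry_out:
  dp:
    - [0.03, -0.001, -0.0015]
    - [0.08, -0.001, -0.0015]
    - [0.12, -0.001, -0.0015]
    - [0.15, -0.001, -0.0015]
    - [0.168, -0.001, -0.0015]
    - [0.168, -0.001, -0.0015]
    - [0.168, -0.001, -0.0015]
  twist:
    - [0, 0, 0]
    - [0, 0, 0]
    - [0, 0, 0]
    - [0, 0, 0]
    - [0, 0, 0]
    - [0, 0, 0]
    - [0, 0, 0]
  gripper: [0.5, 0.5, 0.5, 0.5, 0.5, 0.5, 0.5]

```text
time: 3.45
ee_pos: [0.6024, -0.3061, 0.0362]
tcp_rot: [-2.533, 1.567, -0.824]
force: [0.6, 0.2, 0.6]
grip_width: 0.0428
```

```bash
python3 - <<'E'
from h import *
go((.6016,-.3056,.034),7.9)
E
```

```text
tcp [ 0.6024 -0.3061  0.0362] z [-0.138  0.99  -0.003] sgn 1 dp [0.0022 0.0007 0.0006] twist [ 0.04 -0.16  0.11]
```

Request:
carry_out:
  dp:
    - [0.001, 0, 0]
    - [0.001, 0, 0]
    - [0.001, 0, 0]
    - [0.001, 0, 0]
    - [0.001, 0, 0]
    - [0.001, 0, 0]
  twist:
    - [0, 0, 0]
    - [0, 0, 0]
    - [0, 0, 0]
    - [0, 0, 0]
    - [0, 0, 0]
    - [0, 0, 0]
  gripper: [0, 0, 0, 0, 0, 0]

```text
time: 4.2
ee_pos: [0.6023, -0.3061, 0.035]
tcp_rot: [-2.563, 1.568, -0.853]
force: [0.2, -0.1, -0.3]
grip_width: 0.0001
```

```bash
python3 - <<'E'
from h import *
s=env.observe();print(s['ee_pos'],s['force'],s['grip_width'])
E
python3 w.py w2
```

```text
[ 0.6022737  -0.30605785  0.03504051] [ 0.16684124 -0.09647592 -0.25532165] 0.00013479201874915664
[ 0.6022737  -0.30605785  0.03504051]
```

View pics/w2.png

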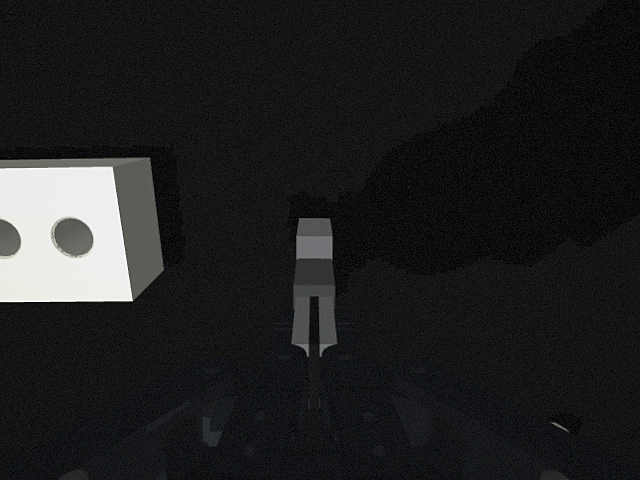

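The fingers shut to 0, so the grasp missed: the leaf still stands at rows 218–310, ahead of the fingers at (314,320). I'll compare where its points should appear in this view before moving.

```bash
python3 - <<'E'
from h import *
T=np.load('pics/w2.npy'); a=np.radians(7.85); ex=np.array([np.cos(a),np.sin(a),0]);ey=np.array([-np.sin(a),np.cos(a),0]);o=np.array([.6016,-.3056,0])
for z,hx in ((.066,.013),(.034,.013),(.034,.023),(0,.023)):
    print(z,hx,proj([o+ex*i*hx+ey*j*.008+[0,0,z] for i in(-1,1) for j in (-1,1)],'wrist',T).round(0).tolist())
print(proj(T[:3,3],'wrist',T),proj(T[:3,3]-T[:3,0]*.019,'wrist',T))
s=env.observe();print(s['joint_positions'],s['ee_pos'])
crop('pics/w2.png','pics/w2c.png',270,200,360,420,4)
im=cv2.imread('pics/w2c.png'); cv2.imwrite('pics/w2c2.png',cv2.convertScaleAbs(im[:600],alpha=2.0))
cv2.imwrite('pics/s2.png',optics.read_camera('scene')[:,:,::-1])
crop('pics/s2.png','pics/s2c.png',150,150,350,350,4)
E
```

```text
0.066 0.013 [[293.0, 285.0], [336.0, 285.0], [294.0, 347.0], [335.0, 347.0]]
0.034 0.013 [[297.0, 257.0], [332.0, 258.0], [297.0, 310.0], [332.0, 310.0]]
0.034 0.023 [[296.0, 236.0], [333.0, 236.0], [298.0, 329.0], [331.0, 329.0]]
0 0.023 [[299.0, 218.0], [330.0, 218.0], [300.0, 299.0], [329.0, 299.0]]
[[313.39337301 286.54181254]] [[313.4490031  304.65173344]]
[-5.65335584e-01  4.78933521e-01 -9.83577964e-02  9.90377445e-01
 -8.80638397e-04 -7.03955222e-01] [ 0.60228259 -0.3060452   0.03503596]
```

View pics/w2c2.png

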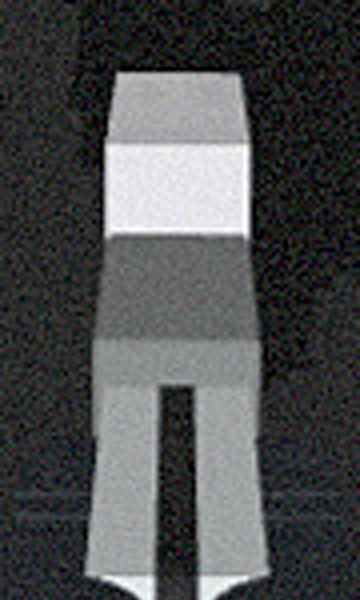

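View pics/s2c.png

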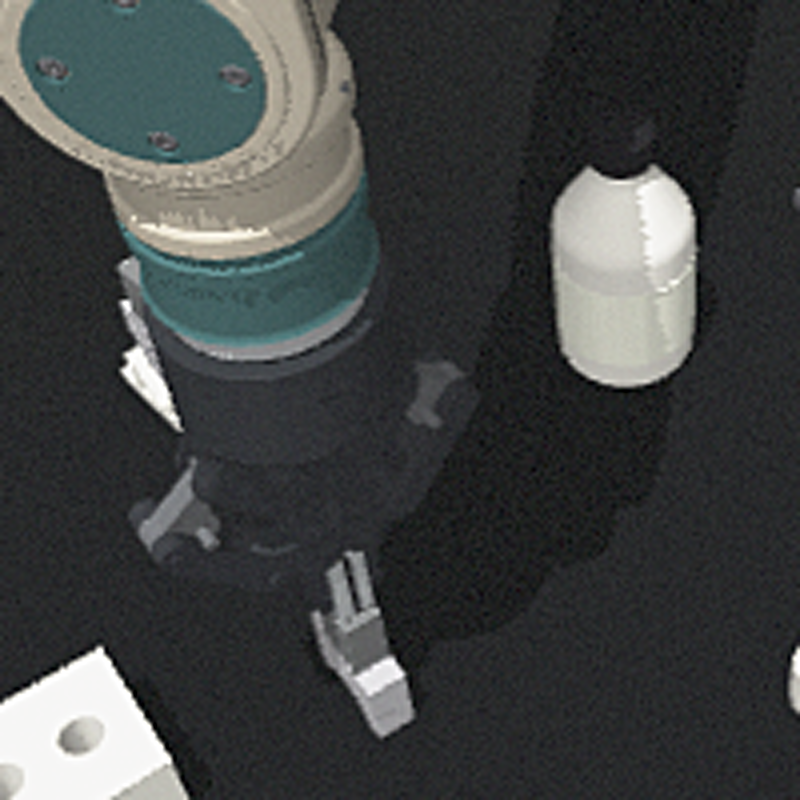

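```bash
python3 - <<'E'
from h import *
im=cv2.imread('pics/w2.png')[220:480,200:430]
cv2.imwrite('pics/w2g.png',cv2.resize((255*(im/255.)**.45).astype('uint8'),None,fx=3,fy=2.3))
im=cv2.imread('pics/s2c.png')[400:760,80:480]
cv2.imwrite('pics/s2g.png',cv2.resize((255*(im/255.)**.45).astype('uint8'),None,fx=1.6,fy=1.6))
s=env.observe();print(s['effort'],s['force'],s['ft_torque'],s['grip_width'])
E
```

```text
[-3.70618072e-03 -5.15452266e+01  2.62285674e+01 -2.07882182e-02
 -2.89563563e-03  1.61898814e-06] [ 0.9487028  -0.14492613 -0.03311629] [-0.01313737 -0.0084955  -0.02138424] 0.0004952196243343439
```

View pics/w2g.png

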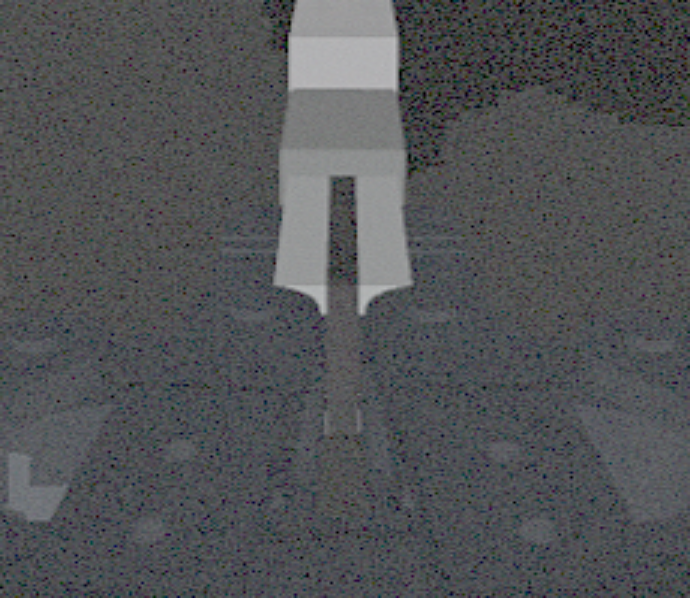

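View pics/s2g.png

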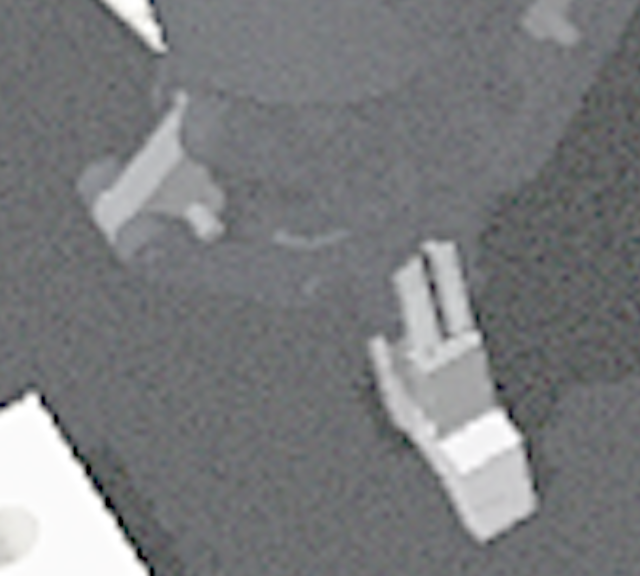

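The shut fingers show only above z≈0.07, as if they sat inside the grip, yet I read a width of 0 and no force. A small lift will tell whether the leaf comes along.

Request:
carry_out:
  dp:
    - [-0.006, 0, 0]
    - [-0.012, 0, 0]
    - [-0.012, 0, 0]
  twist:
    - [0, 0, 0]
    - [0, 0, 0]
    - [0, 0, 0]
  gripper: [0, 0, 0]

```text
time: 4.68
ee_pos: [0.6031, -0.3065, 0.0482]
tcp_rot: [-2.447, 1.565, -0.738]
force: [-0.6, -0.2, -0.9]
grip_width: -0.0001
```

```bash
python3 - <<'E'
from h import *
from w import shot
T=shot('w3'); print(T[:3,3], env.observe()['force'],env.observe()['grip_width'])
im=cv2.imread('pics/w3.png')[180:480,200:430]
cv2.imwrite('pics/w3g.png',cv2.resize((255*(im/255.)**.45).astype('uint8'),None,fx=2,fy=2))
cv2.imwrite('pics/s3.png',optics.read_camera('scene')[:,:,::-1])
im=cv2.imread('pics/s3.png')[240:340,170:290]
cv2.imwrite('pics/s3g.png',cv2.resize((255*(im/255.)**.45).astype('uint8'),None,fx=6,fy=6))
E
```

```text
[ 0.60309786 -0.30652677  0.0482496 ] [-0.28834084  0.09358926 -0.04570148] -0.0005133105176138637
```

View pics/w3g.png

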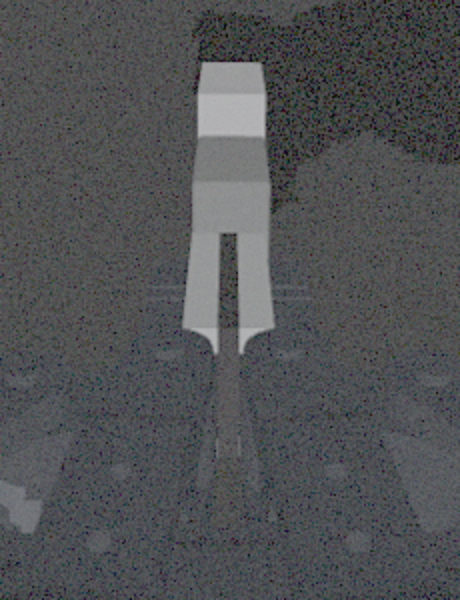

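View pics/s3g.png

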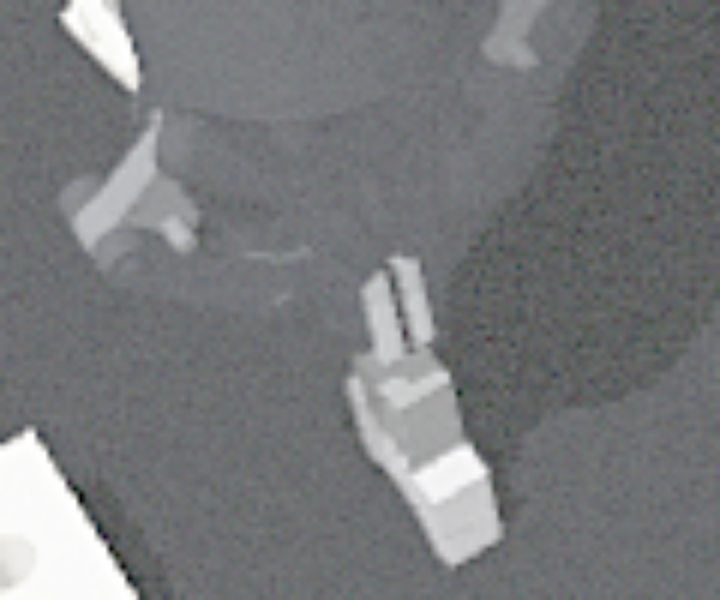

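```bash
python3 - <<'E'
from h import *
T=np.load('pics/w3.npy')
for b in (.011,-.011):
  for a in (0,.02,.03,.035,.04): print(b,a,'scene',proj(T[:3,3]-T[:3,0]*a+T[:3,1]*b,'scene').round(1),'wrist',proj(T[:3,3]-T[:3,0]*a+T[:3,1]*b,'wrist',T).round(1))
E
```

```text
0.011 0 scene [[234.2 300. ]] wrist [[313.4 263.8]]
0.011 0.02 scene [[232.4 292.8]] wrist [[313.4 280.7]]
0.011 0.03 scene [[231.4 289.1]] wrist [[313.4 290.7]]
0.011 0.035 scene [[230.9 287.2]] wrist [[313.5 296.2]]
0.011 0.04 scene [[230.4 285.3]] wrist [[313.5 302. ]]
-0.011 0 scene [[241.3 309.7]] wrist [[313.4 308.6]]
-0.011 0.02 scene [[239.6 302.7]] wrist [[313.5 329.8]]
-0.011 0.03 scene [[238.7 299. ]] wrist [[313.5 342.3]]
-0.011 0.035 scene [[238.2 297.1]] wrist [[313.6 349.1]]
-0.011 0.04 scene [[237.7 295.3]] wrist [[313.6 356.4]]
```

Both views put the real fingertips about 31 mm behind the reported TCP (wrist: a≈0.035, scene: a≈0.030). So the fingers closed just above the grip, and the leaf has not moved. I'll open, go about 31 mm lower and watch the force.

```bash
python3 - <<'E'
from h import *
for i in range(3): go((.6016,-.3056,.01),7.9)
E
```

```text
tcp [ 0.6025 -0.3061  0.0474] z [-0.138  0.99  -0.003] sgn 1 dp [0.0374 0.0009 0.0008] twist [ 0.04 -0.18  0.13]
tcp [ 0.6025 -0.3061  0.0474] z [-0.138  0.99  -0.003] sgn 1 dp [0.0374 0.0009 0.0008] twist [ 0.04 -0.18  0.13]
tcp [ 0.6025 -0.3061  0.0474] z [-0.138  0.99  -0.003] sgn 1 dp [0.0374 0.0009 0.0008] twist [ 0.04 -0.18  0.13]
```

Request:
carry_out:
  dp:
    - [0, 0.001, 0.001]
    - [0, 0.001, 0.001]
    - [0.01, 0.001, 0.001]
    - [0.02, 0.001, 0.001]
    - [0.03, 0.001, 0.001]
    - [0.038, 0.001, 0.001]
    - [0.038, 0.001, 0.001]
  twist:
    - [0, 0, 0]
    - [0, 0, 0]
    - [0, 0, 0]
    - [0, 0, 0]
    - [0, 0, 0]
    - [0, 0, 0]
    - [0, 0, 0]
  gripper: [0.5, 0.5, 0.5, 0.5, 0.5, 0.5, 0.5]

```text
time: 5.65
ee_pos: [0.6006, -0.3049, 0.0081]
tcp_rot: [-2.806, 1.569, -1.097]
force: [-0.2, 0.0, 0.6]
grip_width: 0.0428
```

```bash
python3 - <<'E'
from h import *
from w import shot
T=shot('w4'); go((.6016,-.3056,.005),7.9)
im=cv2.imread('pics/w4.png')
cv2.imwrite('pics/w4g.png',(255*(im/255.)**.45).astype('uint8'))
E
```

```text
tcp [ 0.6011 -0.3052  0.0089] z [-0.138  0.99  -0.002] sgn 1 dp [ 0.0039 -0.0004 -0.0004] twist [ 0.04 -0.14  0.09]
```

View pics/w4g.png

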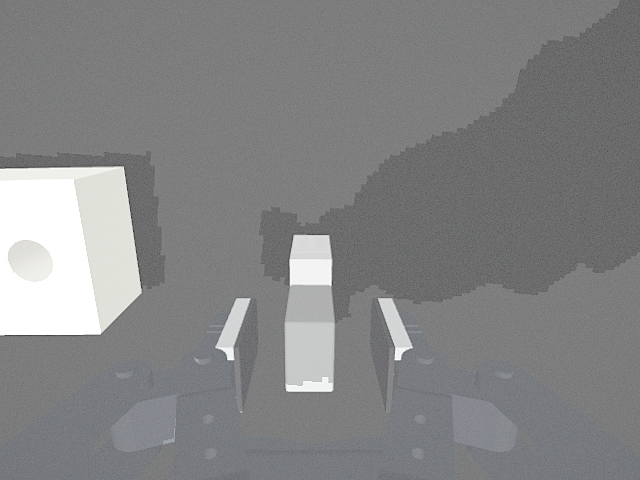

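The grip stands between the pads now: its top is at (285–334, 320–390), with a pad at either side. I'm closing.

Request:
carry_out:
  dp:
    - [0.004, -0.0005, -0.0005]
    - [0.004, -0.0005, -0.0005]
    - [0.004, -0.0005, -0.0005]
    - [0.004, -0.0005, -0.0005]
    - [0.004, -0.0005, -0.0005]
  twist:
    - [0, 0, 0]
    - [0, 0, 0]
    - [0, 0, 0]
    - [0, 0, 0]
    - [0, 0, 0]
  gripper: [0.5, 0, 0, 0, 0]

```text
time: 6.32
ee_pos: [0.6019, -0.3058, 0.0051]
tcp_rot: [-2.524, 1.567, -0.815]
force: [0.2, 0.9, -0.3]
grip_width: 0.015
```

```bash
python3 - <<'E'
from h import *
from w import shot
T=shot('w5'); go((.6016,-.3056,.12),7.9); print(env.observe()['force'],env.observe()['grip_width'])
im=cv2.imread('pics/w5.png')
cv2.imwrite('pics/w5g.png',(255*(im/255.)**.45).astype('uint8')[200:450,180:450])
E
```

```text
tcp [ 0.6019 -0.3057  0.0051] z [-0.138  0.99  -0.003] sgn 1 dp [-0.1149  0.     -0.0002] twist [ 0.04 -0.16  0.11]
[-0.38492965 -0.54297213  0.6889275 ] 0.0151078247334618
```

View pics/w5g.png

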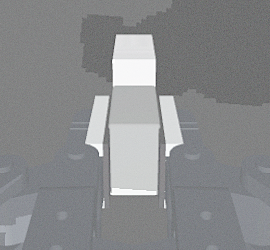

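The grip is held (15 mm). With the feet at z=0 the reported TCP z is 0.0051, so home on the fitting ridge should read about 0.069 and the wrong ridge about 0.0725. I'll lift and carry it over the board.

Request:
carry_out:
  dp:
    - [-0.03, 0, 0]
    - [-0.09, 0, 0]
    - [-0.15, 0, 0]
    - [-0.19, 0, 0.03]
    - [-0.19, 0.03, 0.1]
    - [-0.19, 0.03, 0.2]
    - [-0.19, 0.03, 0.3]
    - [-0.19, 0.03, 0.4]
    - [-0.19, 0.03, 0.48]
    - [-0.19, 0.03, 0.48]
  twist:
    - [0, 0, 0]
    - [0, 0, 0]
    - [0, 0, 0]
    - [0, 0, 0]
    - [0, 0, 0]
    - [0, 0, 0]
    - [0, 0, 0]
    - [0, 0, 0]
    - [0, 0, 0]
    - [0, 0, 0]
  gripper: [0, 0, 0, 0, 0, 0, 0, 0, 0, 0]

```text
time: 7.62
ee_pos: [0.5159, 0.0885, 0.1937]
tcp_rot: [-2.561, 1.567, -0.852]
force: [1.0, 0.6, -1.4]
grip_width: 0.015
```

```bash
python3 - <<'E'
from h import *
go((.565,.19,.19),7)
E
```

```text
tcp [0.5159 0.0885 0.1937] z [-0.138  0.99  -0.003] sgn 1 dp [ 0.0035 -0.0626  0.0938] twist [ 0.93 -0.16  0.11]
```

Request:
carry_out:
  dp:
    - [0, -0.03, 0.05]
    - [0, -0.06, 0.09]
    - [0, -0.06, 0.09]
    - [0, -0.06, 0.09]
    - [0, -0.06, 0.09]
  twist:
    - [0.9, 0, 0]
    - [0.9, 0, 0]
    - [0.9, 0, 0]
    - [0.9, 0, 0]
    - [0.9, 0, 0]
  gripper: [0, 0, 0, 0, 0]

```text
time: 8.25
ee_pos: [0.5621, 0.1847, 0.1933]
tcp_rot: [-2.899, 1.568, -1.207]
force: [-0.6, 0.4, -1.1]
grip_width: 0.0149
```

```bash
python3 w.py w6
```

```text
[0.56214699 0.18474015 0.19328261]
```

View pics/w6.png

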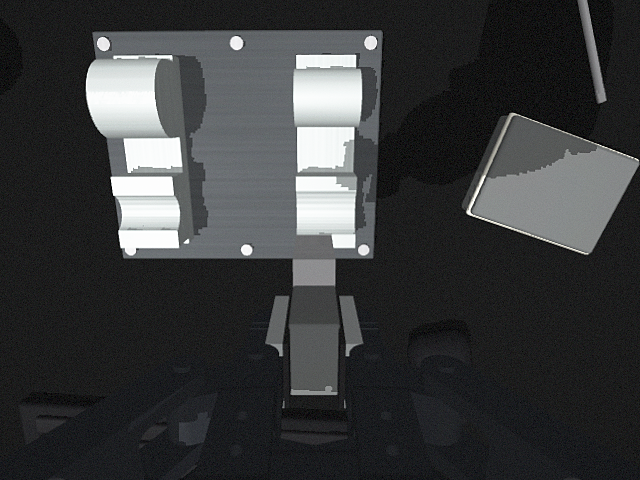

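The board fills the upper half: corners near (93,31), (383,31), (374,258), (123,258); the left ridge at (328,97) and left groove at (325,208).

```bash
python3 - <<'E'
from h import *
T=np.load('pics/w6.npy')
im=cv2.cvtColor(cv2.imread('pics/w6.png'),cv2.COLOR_BGR2GRAY)
sc=[]
for x,y in [(103,44),(236,43),(371,43),(364,250),(247,250)]:
    p=im[y-8:y+9,x-8:x+9].astype(float); m=(p>190); yy,xx=np.nonzero(m); sc.append((x-8+xx.mean(),y-8+yy.mean()));print(m.sum(),np.round(sc[-1],1))
A=onz(sc,.013,'wrist',T); print(A.round(4))
yaw=lambda v:np.degrees(np.arctan2(v[1],v[0]))
# image top=robot side(-x), right=+y
print('center(mid of 236/247)',((A[1]+A[4])/2).round(4),'diag',((A[0]+A[3])/2).round(4), 'yaw',yaw(A[4]-A[1]),yaw(A[3]-A[2]),yaw(A[2]-A[0])-90)
B=onz([(93,31),(383,31),(374,258),(123,258)],.012,'wrist',T); print('corners',B.mean(0).round(4),[round(np.linalg.norm(B[i]-B[(i+1)%4]),4) for i in range(4)])
C=((A[0]+A[3])/2+(A[1]+A[4])/2)/2; C[2]=0
a=np.radians(7.0);Rz=np.array([[np.cos(a),-np.sin(a),0],[np.sin(a),np.cos(a),0],[0,0,1]])
for n,v in (('lr',(-.042,.07,.074)),('lg',(.042,.07,.046)),('rr',(-.042,-.07,.074))):
    P=C+Rz@np.array(v); print(n,P.round(4),proj([P+Rz@np.array((0,d,0)) for d in(-.023,.023)],'wrist',T).round(1).tolist())
crop('pics/w6.png','pics/w6c.png',270,30,400,270,4)
E
```

```text
135 [102.9  43.6]
142 [236.1  42.6]
134 [370.3  42.2]
88 [363.2 249.5]
94 [246.1 249.5]
[[0.453  0.0042 0.013 ]
 [0.4402 0.1087 0.013 ]
 [0.4274 0.2132 0.013 ]
 [0.5969 0.2337 0.013 ]
 [0.6096 0.1291 0.013 ]]
center(mid of 236/247) [0.5249 0.1189 0.013 ] diag [0.5249 0.119  0.013 ] yaw 6.876494963466942 6.922544379449896 6.968395285052097
corners [0.5246 0.1202 0.012 ] [np.float64(0.2273), np.float64(0.1874), np.float64(0.2288), np.float64(0.1882)]
lr [0.4747 0.1833 0.074 ] [[292.9, 96.8], [361.4, 96.7]]
lg [0.5581 0.1935 0.046 ] [[296.4, 210.3], [354.3, 210.2]]
rr [0.4918 0.0443 0.074 ] [[85.7, 98.0], [153.4, 97.5]]
```

View pics/w6c.png

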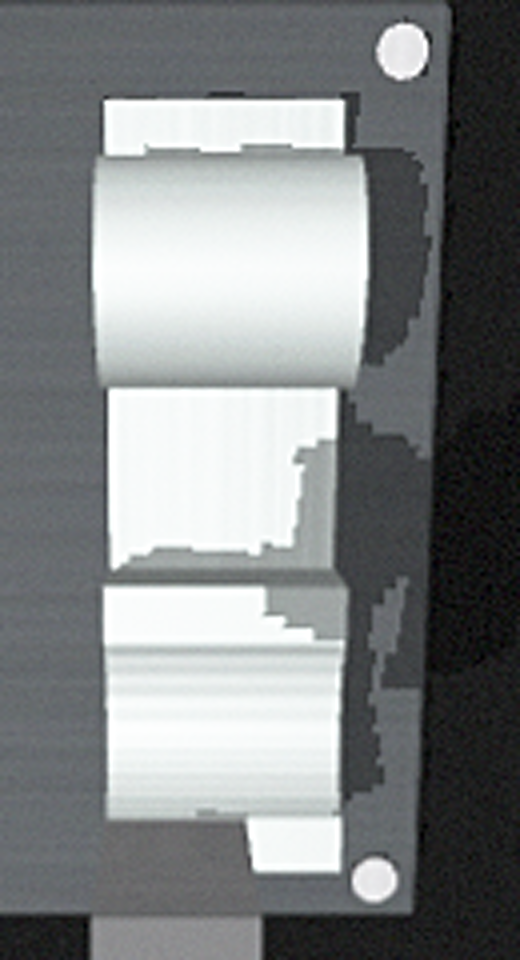

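```bash
python3 - <<'E'
from h import *
from scipy.optimize import fsolve
T=np.load('pics/w6.npy'); a=np.radians(6.95); ex=np.array([np.cos(a),np.sin(a),0]); C=np.array([.5249,.119,0])
for nm,px in (('left',[(328,68.8),(328,126.5)]),('right',[(125,58.5),(135,138)])):
    o,d=rays(px,'wrist',T)
    o2=np.array([(o-C)@ex,o[2]]); d2=np.c_[d@ex,d[:,2]]; n=np.c_[-d2[:,1],d2[:,0]]; n/=np.linalg.norm(n,axis=1)[:,None]
    f=lambda v:[abs(n[i]@(np.array([v[0],.074-v[1]])-o2))-v[1] for i in (0,1)]
    print(nm,fsolve(f,[-.042,.02]))
lr=C+np.array([-.042*np.cos(a)-.07*np.sin(a),-.042*np.sin(a)+.07*np.cos(a),0]);print(lr)
go((lr[0]+.0003,lr[1],.09),6.95)
E
```

```text
left [-0.04192476  0.01956401]
right [-0.04200214  0.02774455]
[0.47473839 0.18340352 0.        ]
tcp [0.5623 0.1847 0.1934] z [-0.121  0.993 -0.003] sgn 1 dp [0.1033 0.0869 0.0096] twist [-0.01 -0.17  0.07]
```

Ridge silhouettes give radii of 19.6 mm (left) and 27.7 mm (right), both at board x -42 mm as specified. I'll try the left ridge first and check by feel.

Request:
carry_out:
  dp:
    - [0, 0.04, 0.005]
    - [0, 0.087, 0.0095]
    - [0.03, 0.087, 0.0095]
    - [0.07, 0.087, 0.0095]
    - [0.1, 0.087, 0.0095]
    - [0.1, 0.087, 0.0095]
    - [0.1, 0.087, 0.0095]
  twist:
    - [0, 0, 0]
    - [0, -0.2, 0]
    - [0, -0.2, 0]
    - [0, -0.2, 0]
    - [0, -0.2, 0]
    - [0, -0.2, 0]
    - [0, -0.2, 0]
  gripper: [0, 0, 0, 0, 0, 0, 0]

```text
time: 9.18
ee_pos: [0.4759, 0.183, 0.0946]
tcp_rot: [-1.338, 1.568, 0.353]
force: [-0.6, -0.3, -1.4]
grip_width: 0.0147
```

```bash
python3 - <<'E'
from h import *
go((.4750,.1834,.069),6.95);s=env.observe();print(s['force'],s['grip_width'])
E
```

```text
tcp [0.4759 0.183  0.0946] z [-0.12   0.993  0.001] sgn 1 dp [0.0256 0.0009 0.0004] twist [-0.07  0.04  0.17]
[-0.59142349 -0.27816489 -1.39706836] 0.01469725461712388
```

Request:
carry_out:
  dp:
    - [0.006, 0.0009, 0.0004]
    - [0.012, 0.0009, 0.0004]
    - [0.017, 0.0009, 0.0004]
    - [0.02, 0.0009, 0.0004]
    - [0.021, 0.0009, 0.0004]
    - [0.021, 0.0009, 0.0004]
  twist:
    - [0, 0, 0]
    - [0, 0, 0]
    - [0, 0, 0]
    - [0, 0, 0]
    - [0, 0, 0]
    - [0, 0, 0]
  gripper: [0, 0, 0, 0, 0, 0]

```text
time: 9.93
ee_pos: [0.4749, 0.1834, 0.0735]
tcp_rot: [-1.303, 1.568, 0.388]
force: [-0.2, 0.2, -2.0]
grip_width: 0.0149
```

```bash
python3 - <<'E'
from h import *
go((.4750,.1834,.069),6.95);s=env.observe();print(s['force'],s['ft_torque'])
E
```

```text
tcp [0.4749 0.1834 0.0735] z [-0.12   0.993  0.001] sgn 1 dp [ 0.0045 -0.     -0.    ] twist [-0.06  0.04  0.16]
[-0.22443647  0.16608923 -1.96760091] [-0.00158177  0.04424375  0.01881826]
```

No contact yet at 0.0735. I'll go down in 0.5–1 mm steps.

Request:
carry_out:
  dp:
    - [0.001, 0, 0]
    - [0.0015, 0, 0]
    - [0.002, 0, 0]
    - [0.002, 0, 0]
  twist:
    - [0, 0, 0]
    - [0, 0, 0]
    - [0, 0, 0]
    - [0, 0, 0]
  gripper: [0, 0, 0, 0]

```text
time: 10.42
ee_pos: [0.4749, 0.1834, 0.0714]
tcp_rot: [-1.311, 1.568, 0.38]
force: [-0.0, -0.3, -0.8]
grip_width: 0.015
```

Request:
carry_out:
  dp:
    - [0.0005, 0, 0]
    - [0.001, 0, 0]
    - [0.0015, 0, 0]
    - [0.0015, 0, 0]
  twist:
    - [0, 0, 0]
    - [0, 0, 0]
    - [0, 0, 0]
    - [0, 0, 0]
  gripper: [0, 0, 0, 0]

```text
time: 10.92
ee_pos: [0.4749, 0.1834, 0.0699]
tcp_rot: [-1.296, 1.568, 0.395]
force: [-0.5, -0.2, -1.6]
grip_width: 0.0154
```

Request:
carry_out:
  dp:
    - [0.0003, 0, 0]
    - [0.0006, 0, 0]
    - [0.0006, 0, 0]
  twist:
    - [0, 0, 0]
    - [0, 0, 0]
    - [0, 0, 0]
  gripper: [0, 0, 0]

```text
time: 11.3
ee_pos: [0.4748, 0.1834, 0.0693]
tcp_rot: [-1.275, 1.568, 0.416]
force: [-0.6, -0.1, -1.5]
grip_width: 0.0149
```

Request:
carry_out:
  dp:
    - [0.0003, 0, 0]
    - [0.0006, 0, 0]
    - [0.0006, 0, 0]
  twist:
    - [0, 0, 0]
    - [0, 0, 0]
    - [0, 0, 0]
  gripper: [0, 0, 0]

```text
time: 11.68
ee_pos: [0.4747, 0.1834, 0.069]
tcp_rot: [-1.265, 1.568, 0.426]
force: [-1.4, 0.3, 3.3]
grip_width: 0.015
```

Contact comes at exactly 0.069 (home height), so the left ridge fits. I'll hold at about 8 N.

Request:
carry_out:
  dp:
    - [0.0005, 0, 0]
    - [0.0005, 0, 0]
    - [0.0005, 0, 0]
    - [0.0005, 0, 0]
  twist:
    - [0, 0, 0]
    - [0, 0, 0]
    - [0, 0, 0]
    - [0, 0, 0]
  gripper: [0, 0, 0, 0]

```text
time: 12.18
ee_pos: [0.4748, 0.1834, 0.0689]
tcp_rot: [-1.283, 1.568, 0.408]
force: [-2.4, -0.1, 5.4]
grip_width: 0.0152
```

```bash
python3 - <<'E'
from h import *
s=env.observe();print(s['ee_pos'],s['force'],s['ft_torque'])
E
```

```text
[0.47476186 0.18337711 0.06893398] [-2.35219833 -0.10890154  5.44772107] [-0.09810198  0.67812778  0.02099907]
```

Request:
carry_out:
  dp:
    - [0.0005, 0.0001, 0]
    - [0.0005, 0.0002, 0]
    - [0.0005, 0.0002, 0]
    - [0.0005, 0.0002, 0]
    - [0.0005, 0.0002, 0]
    - [0.0005, 0.0002, 0]
    - [0.0005, 0.0002, 0]
    - [0.0005, 0.0002, 0]
    - [0.0005, 0.0002, 0]
    - [0.0005, 0.0002, 0]
  twist:
    - [0, 0, 0]
    - [0, 0, 0]
    - [0, 0, 0]
    - [0, 0, 0]
    - [0, 0, 0]
    - [0, 0, 0]
    - [0, 0, 0]
    - [0, 0, 0]
    - [0, 0, 0]
    - [0, 0, 0]
  gripper: [0, 0, 0, 0, 0, 0, 0, 0, 0, 0]

```text
time: 13.42
ee_pos: [0.4748, 0.1834, 0.069]
tcp_rot: [-1.33, 1.568, 0.362]
force: [-2.1, -0.5, 5.5]
grip_width: 0.0149
```

```bash
python3 - <<'E'
from h import *
s=env.observe();print(s['ee_pos'],s['force'],s['ft_torque'])
E
```

```text
[0.47475936 0.18340293 0.06895734] [-2.09949849 -0.45040463  5.50342354] [-0.15164849  0.58708225  0.03042036]
```

About 7 N of contact force was held for 1.7 s at z=0.0690. Now I'll relax, open part way and lift off.

Request:
carry_out:
  dp:
    - [0, 0.0002, 0]
    - [0, 0.0002, 0]
    - [0, 0.0002, 0]
    - [0, 0.0002, 0]
    - [0, 0.0002, 0]
  twist:
    - [0, 0, 0]
    - [0, 0, 0]
    - [0, 0, 0]
    - [0, 0, 0]
    - [0, 0, 0]
  gripper: [0, 0, 0.4, 0.4, 0.4]

```text
time: 14.05
ee_pos: [0.4747, 0.1834, 0.0689]
tcp_rot: [-1.351, 1.568, 0.34]
force: [0.8, -0.5, 0.7]
grip_width: 0.034
```

```bash
python3 - <<'E'
from h import *
from w import shot
shot('w7');s=env.observe();print(s['ee_pos'],s['force'],s['grip_width'])
im=cv2.imread('pics/w7.png')
cv2.imwrite('pics/w7g.png',(255*(im/255.)**.6).astype('uint8'))
E
```

```text
[0.47465375 0.183395   0.06886145] [-0.14322958  0.46972147  0.38132893] 0.03377246045598562
```

View pics/w7g.png

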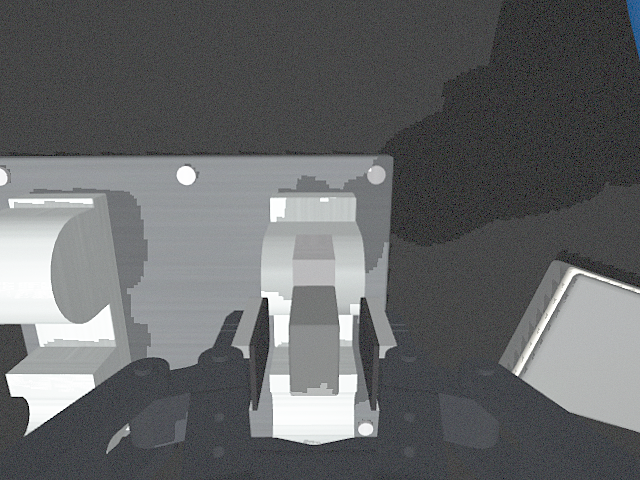

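The leaf stands on the ridge, free between the open pads. I'll lift straight up and look.

Request:
carry_out:
  dp:
    - [-0.015, 0, 0]
    - [-0.05, 0, 0]
    - [-0.1, 0, 0]
    - [-0.14, 0, 0]
    - [-0.15, 0, 0]
    - [-0.15, 0, 0]
  twist:
    - [0, 0, 0]
    - [0, 0, 0]
    - [0, 0, 0]
    - [0, 0, 0]
    - [0, 0, 0]
    - [0, 0, 0]
  gripper: [0.4, 0.4, 0.4, 0.4, 0.5, 0.5]

```text
time: 14.85
ee_pos: [0.4747, 0.1834, 0.2197]
tcp_rot: [-1.374, 1.566, 0.318]
force: [0.2, 0.5, -0.7]
grip_width: 0.0426
```

```bash
python3 - <<'E'
from h import *
from w import shot
T=shot('w8');print(T[:3,3])
crop('pics/w8.png','pics/w8c.png',230,150,400,320,4)
go((.426,-.322,.22),15)
E
```

```text
[0.47468529 0.18335338 0.2196837 ]
tcp [0.4737 0.1831 0.2183] z [-0.12   0.993  0.001] sgn 1 dp [-0.0023  0.108  -0.4957] twist [-8.11  0.03  0.13]
```

View pics/w8c.png

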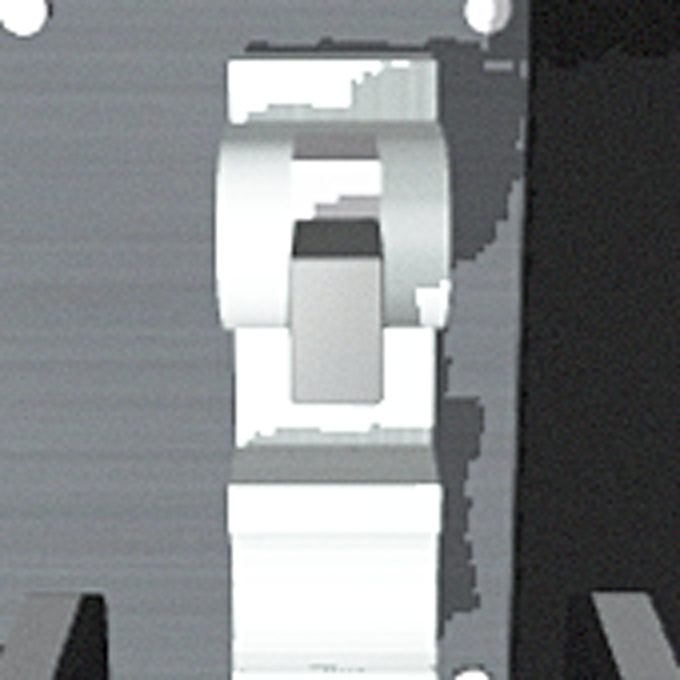

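The leaf stands upright across the ridge, with its grip top at crop (291..382, 256..402). Next I'll go to the round leaf, keeping high over the bottle.

Request:
carry_out:
  dp:
    - [-0.02, 0.02, -0.05]
    - [-0.02, 0.107, -0.495]
    - [-0.02, 0.107, -0.495]
    - [-0.02, 0.107, -0.495]
    - [-0.02, 0.107, -0.495]
    - [-0.02, 0.107, -0.495]
    - [-0.02, 0.107, -0.495]
    - [-0.01, 0.107, -0.495]
    - [0, 0.107, -0.495]
    - [0, 0.107, -0.495]
  twist:
    - [0, 0, 0]
    - [-4, 0, 0]
    - [-8, 0, 0]
    - [-8, 0, 0]
    - [-8, 0, 0]
    - [-8, 0, 0]
    - [-8, 0, 0]
    - [-8, 0, 0]
    - [-8, 0, 0]
    - [-8, 0, 0]
  gripper: [0.5, 0.5, 0.5, 0.5, 0.5, 0.5, 0.5, 0.5, 0.5, 0.5]

```text
time: 16.15
ee_pos: [0.4251, -0.3201, 0.2145]
tcp_rot: [0.129, 1.564, 1.958]
force: [-0.0, 0.5, 0.6]
grip_width: 0.0426
```

```bash
python3 - <<'E'
from h import *
from w import shot
T=np.load('pics/w8.npy');un=lambda p:(np.array(p,float)+.5)/4-.5+[230,150]
q=onz(un([(291,256),(382,256),(382,402),(291,402)]),.13,'wrist',T);print('hollow on ridge',q.mean(0).round(4),'expect .4747 .1834')
T=shot('w9');print(T[:3,3])
E
```

```text
hollow on ridge [0.4742 0.1837 0.13  ] expect .4747 .1834
[ 0.42508392 -0.32009586  0.21453337]
```

View pics/w9.png

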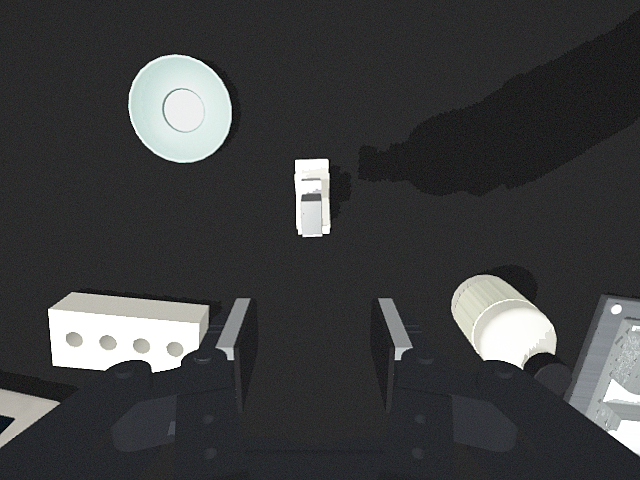

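```bash
python3 - <<'E'
from h import *
crop('pics/w9.png','pics/w9c.png',285,150,345,245,8)
E
```

```text
(no output)
```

View pics/w9c.png

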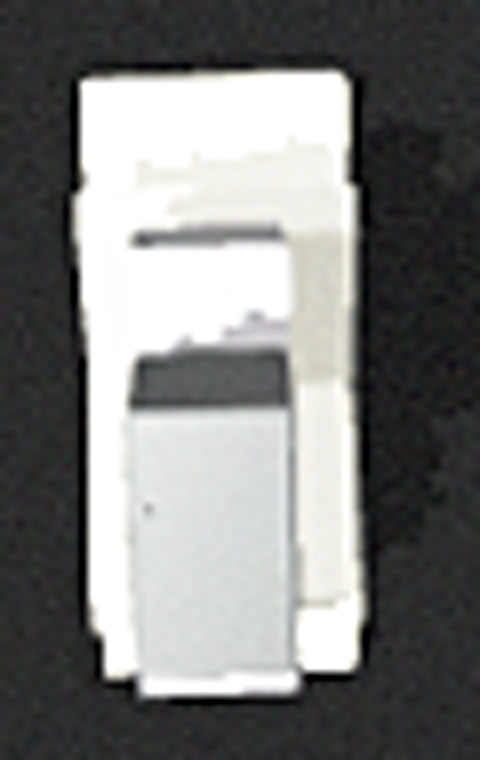

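Round leaf: its grip top has crop corners near (130,408), (289,405), (298,672), (140,678).

```bash
python3 - <<'E'
from h import *
T=np.load('pics/w9.npy')
un=lambda p:(np.array(p,float)+.5)/8-.5+[285,150]
q=onz(un([(130,408),(289,405),(298,672),(140,678)]),.09,'wrist',T)
print(q.round(4),q.mean(0))
print([round(1e3*np.linalg.norm(q[i]-q[(i+1)%4]),1) for i in range(4)])
v=q[2]+q[3]-q[0]-q[1];print('yaw',np.degrees(np.arctan2(v[1],v[0])))
v=q[1]+q[2]-q[0]-q[3];print('yaw',np.degrees(np.arctan2(v[1],v[0]))-90)
f=onz(un([(132,238),(288,235),(142,696),(301,690)]),.058,'wrist',T);print('plate',f.round(4), f.mean(0), np.linalg.norm(f[2]-f[0]))
v=f[2]+f[3]-f[0]-f[1];print('yaw',np.degrees(np.arctan2(v[1],v[0])))
a=q.mean(0); go((a[0],a[1],.1),16.5)
E
```

```text
[[ 0.4123 -0.332   0.09  ]
 [ 0.4084 -0.318   0.09  ]
 [ 0.4327 -0.3106  0.09  ]
 [ 0.437  -0.3248  0.09  ]] [ 0.42259026 -0.32134     0.09      ]
[np.float64(14.6), np.float64(25.4), np.float64(14.8), np.float64(25.7)]
yaw 16.58843670791498
yaw 16.282176209133596
plate [[ 0.4018 -0.3352  0.058 ]
 [ 0.3976 -0.3202  0.058 ]
 [ 0.4477 -0.3225  0.058 ]
 [ 0.4429 -0.3066  0.058 ]] [ 0.42247626 -0.32112177  0.058     ] 0.0475962824921484
yaw 16.037829560512247
tcp [ 0.4257 -0.3194  0.2156] z [-0.257  0.966  0.005] sgn 1 dp [ 0.1156  0.0035 -0.0017] twist [-1.62  0.29  0.01]
```

Request:
carry_out:
  dp:
    - [0.03, 0.003, -0.0015]
    - [0.08, 0.003, -0.0015]
    - [0.11, 0.003, -0.0015]
    - [0.13, 0.003, -0.0015]
    - [0.15, 0.003, -0.0015]
    - [0.165, 0.003, -0.0015]
    - [0.165, 0.003, -0.0015]
  twist:
    - [-1.5, 0.3, 0]
    - [-1.5, 0.3, 0]
    - [-1.5, 0.3, 0]
    - [-1.5, 0.3, 0]
    - [-1.5, 0.3, 0]
    - [-1.5, 0.3, 0]
    - [-1.5, 0.3, 0]
  gripper: [0.5, 0.5, 0.5, 0.5, 0.5, 0.5, 0.5]

```text
time: 17.08
ee_pos: [0.4223, -0.3187, 0.0497]
tcp_rot: [0.421, 1.568, 2.279]
force: [-0.2, -0.3, 0.4]
grip_width: 0.0426
```

```bash
python3 - <<'E'
from h import *
from w import shot
T=shot('w10');go((.4225,-.3212,.029),16.3)
im=cv2.imread('pics/w10.png')
cv2.imwrite('pics/w10g.png',(255*(im/255.)**.6).astype('uint8'))
E
```

```text
tcp [ 0.423  -0.3197  0.0506] z [-0.283  0.959  0.001] sgn 1 dp [ 0.0216  0.0009 -0.0013] twist [ 0.15  0.04 -0.01]
```

View pics/w10g.png

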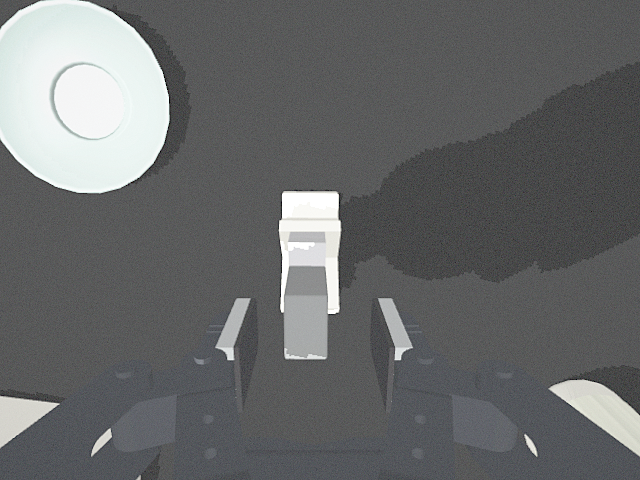

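```bash
python3 - <<'E'
from h import *
crop('pics/w10g.png','pics/w10c.png',270,220,345,370,5)
E
```

```text
(no output)
```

View pics/w10c.png

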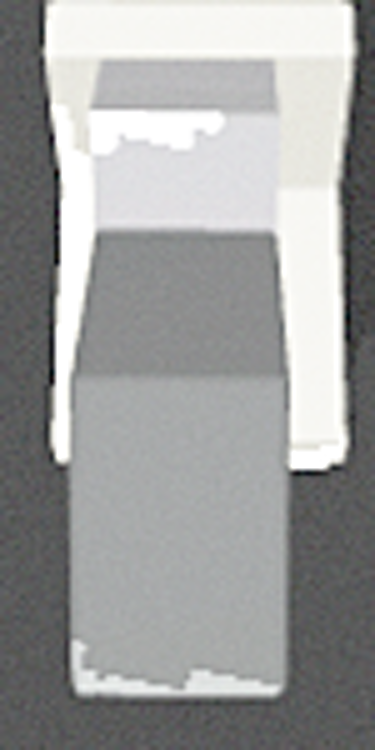

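```bash
python3 - <<'E'
from h import *
T=np.load('pics/w10.npy')
un=lambda p:(np.array(p,float)+.5)/5-.5+[270,220]
q=onz(un([(70,377),(289,377),(287,694),(73,694)]),.09,'wrist',T)
print(q.mean(0),[round(1e3*np.linalg.norm(q[i]-q[(i+1)%4]),1) for i in range(4)])
v=q[2]+q[3]-q[0]-q[1];print('yaw',np.degrees(np.arctan2(v[1],v[0])))
v=q[1]+q[2]-q[0]-q[3];print('yaw',np.degrees(np.arctan2(v[1],v[0]))-90)
f=onz(un([(90,110),(280,110)]),.058,'wrist',T).mean(0); v=q.mean(0)-f; print(v, np.linalg.norm(v[:2]))
go((q.mean(0)[0],q.mean(0)[1],.029),16.4)
E
```

```text
[ 0.42218182 -0.32182311  0.09      ] [np.float64(15.4), np.float64(25.5), np.float64(15.8), np.float64(25.5)]
yaw 16.139451523806027
yaw 16.270350188353333
[0.02187756 0.00633489 0.032     ] 0.02277627463723595
tcp [ 0.423  -0.3197  0.0506] z [-0.283  0.959  0.001] sgn 1 dp [ 0.0216  0.0014 -0.0018] twist [ 0.05  0.04 -0.01]
```

Request:
carry_out:
  dp:
    - [0.005, 0.0013, -0.0018]
    - [0.013, 0.0013, -0.0018]
    - [0.0215, 0.0013, -0.0018]
    - [0.0215, 0.0013, -0.0018]
    - [0.0215, 0.0013, -0.0018]
    - [0.0215, 0.0013, -0.0018]
    - [0.0215, 0.0013, -0.0018]
    - [0.0215, 0.0013, -0.0018]
  twist:
    - [0, 0, 0]
    - [0, 0, 0]
    - [0, 0, 0]
    - [0, 0, 0]
    - [0, 0, 0]
    - [0, 0, 0]
    - [0, 0, 0]
    - [0, 0, 0]
  gripper: [0.5, 0.5, 0.5, 0.5, 0, 0, 0, 0]

```text
time: 18.12
ee_pos: [0.4224, -0.322, 0.0294]
tcp_rot: [0.035, 1.571, 1.893]
force: [0.4, -0.4, 1.7]
grip_width: 0.0149
```

```bash
python3 - <<'E'
from h import *
from w import shot
T=shot('w11');go((.4222,-.3218,.029),16.3);s=env.observe();print(s['force'],s['grip_width'])
im=cv2.imread('pics/w11.png')
cv2.imwrite('pics/w11g.png',(255*(im/255.)**.6).astype('uint8')[180:450,180:450])
E
```

```text
tcp [ 0.4224 -0.322   0.0294] z [-0.283  0.959  0.   ] sgn 1 dp [0.0004 0.0001 0.0003] twist [0.15 0.   0.  ]
[-0.25689074 -0.29855114  1.23613101] 0.014850786558873591
```

View pics/w11g.png

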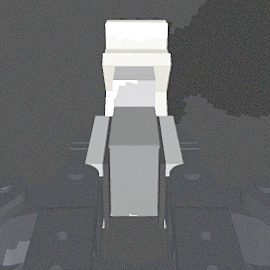

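Held at 15 mm, with the TCP at 0.0294 while the leaf's origin is at 0.018, so home in the groove should read about 0.0574. I'll lift out and carry it over.

Request:
carry_out:
  dp:
    - [-0.02, 0, 0]
    - [-0.07, 0, 0]
    - [-0.13, 0, 0]
    - [-0.18, 0, 0]
    - [-0.2, 0, 0]
    - [-0.2, 0, 0]
  twist:
    - [0, 0, 0]
    - [0, 0, 0]
    - [0, 0, 0]
    - [0, 0, 0]
    - [0, 0, 0]
    - [0, 0, 0]
  gripper: [0, 0, 0, 0, 0, 0]

```text
time: 18.92
ee_pos: [0.4234, -0.3229, 0.231]
tcp_rot: [-2.592, 1.567, -0.734]
force: [-0.1, -0.3, -2.9]
grip_width: 0.015
```

```bash
python3 - <<'E'
from h import *
a=np.radians(6.95);c,s=np.cos(a),np.sin(a)
g=np.array([.5249+.042*c-.07*s,.119+.042*s+.07*c]);print(g)
go((g[0],g[1],.22),6.95)
st=env.observe();print(st['force'],st['grip_width'])
E
```

```text
[0.55812117 0.19356778]
tcp [ 0.4234 -0.3229  0.231 ] z [-0.283  0.959 -0.003] sgn 1 dp [ 0.0101 -0.2755  0.4572] twist [ 9.51 -0.18  0.13]
[-0.086821   -0.3439897  -2.85358915] 0.014974208151638262
```

Request:
carry_out:
  dp:
    - [0, -0.02, 0.03]
    - [0, -0.275, 0.457]
    - [0, -0.275, 0.457]
    - [0, -0.275, 0.457]
    - [0, -0.275, 0.457]
    - [0, -0.275, 0.457]
    - [0, -0.275, 0.457]
    - [0, -0.275, 0.457]
    - [0, -0.275, 0.457]
    - [0, -0.275, 0.457]
  twist:
    - [0, 0, 0]
    - [5, 0, 0]
    - [9.5, 0, 0]
    - [9.5, 0, 0]
    - [9.5, 0, 0]
    - [9.5, 0, 0]
    - [9.5, 0, 0]
    - [9.5, 0, 0]
    - [9.5, 0, 0]
    - [9.5, 0, 0]
  gripper: [0, 0, 0, 0, 0, 0, 0, 0, 0, 0]

```text
time: 20.18
ee_pos: [0.5567, 0.1969, 0.227]
tcp_rot: [2.602, 1.568, -1.984]
force: [-0.6, -0.9, -2.3]
grip_width: 0.0152
```

```bash
python3 - <<'E'
from h import *
from w import shot
T=shot('w12');go((.5581,.1936,.08),6.95)
E
```

```text
tcp [0.5562 0.1947 0.2271] z [-0.125  0.992 -0.004] sgn 1 dp [ 0.1471 -0.0021 -0.0008] twist [ 0.21 -0.21 -0.13]
```

View pics/w12.png

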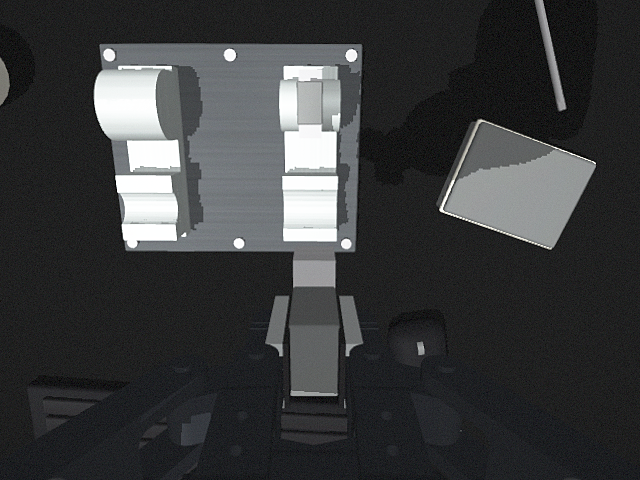

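The hollow leaf still stands on the left ridge at (310,103); the groove is at (310,208). Descending to just above the groove.

Request:
carry_out:
  dp:
    - [0.03, -0.002, -0.0008]
    - [0.07, -0.002, -0.0008]
    - [0.11, -0.002, -0.0008]
    - [0.135, -0.002, -0.0008]
    - [0.145, -0.002, -0.0008]
    - [0.145, -0.002, -0.0008]
    - [0.145, -0.002, -0.0008]
  twist:
    - [0.2, -0.2, -0.1]
    - [0.2, -0.2, -0.1]
    - [0.2, -0.2, -0.1]
    - [0.2, -0.2, -0.1]
    - [0.2, -0.2, -0.1]
    - [0.2, -0.2, -0.1]
    - [0.2, -0.2, -0.1]
  gripper: [0, 0, 0, 0, 0, 0, 0]

```text
time: 21.1
ee_pos: [0.5591, 0.1935, 0.0834]
tcp_rot: [-1.549, 1.569, 0.143]
force: [-1.0, 0.3, -1.4]
grip_width: 0.015
```

```bash
python3 - <<'E'
from h import *
go((.5581,.1936,.0574),6.95);print(env.observe()['force'])
E
```

```text
tcp [0.5591 0.1935 0.0834] z [-0.121  0.993  0.   ] sgn 1 dp [0.026  0.001  0.0002] twist [-0.02  0.    0.1 ]
[-0.95390431  0.30100012 -1.43347965]
```

Request:
carry_out:
  dp:
    - [0.006, 0.001, 0]
    - [0.012, 0.001, 0]
    - [0.018, 0.001, 0]
    - [0.021, 0.001, 0]
    - [0.0225, 0.001, 0]
    - [0.0225, 0.001, 0]
  twist:
    - [0, 0, 0]
    - [0, 0, 0]
    - [0, 0, 0]
    - [0, 0, 0]
    - [0, 0, 0]
    - [0, 0, 0]
  gripper: [0, 0, 0, 0, 0, 0]

```text
time: 21.85
ee_pos: [0.5581, 0.1934, 0.0608]
tcp_rot: [-1.541, 1.569, 0.15]
force: [-0.6, -0.8, -1.4]
grip_width: 0.0149
```

```bash
python3 - <<'E'
from h import *
go((.5581,.1936,.0574),6.95);print(env.observe()['force'])
E
```

```text
tcp [0.5581 0.1934 0.0608] z [-0.121  0.993  0.   ] sgn 1 dp [0.0034 0.     0.0002] twist [-0.02  0.    0.09]
[-0.5684155  -0.76978601 -1.41290434]
```

Request:
carry_out:
  dp:
    - [0.0008, 0, 0]
    - [0.0016, 0, 0]
    - [0.0024, 0, 0]
    - [0.0024, 0, 0]
  twist:
    - [0, 0, 0]
    - [0, 0, 0]
    - [0, 0, 0]
    - [0, 0, 0]
  gripper: [0, 0, 0, 0]

```text
time: 22.35
ee_pos: [0.558, 0.1934, 0.0583]
tcp_rot: [-1.58, 1.569, 0.111]
force: [-0.4, 0.6, -2.1]
grip_width: 0.0151
```

Request:
carry_out:
  dp:
    - [0.0004, 0, 0]
    - [0.0008, 0, 0]
    - [0.0008, 0, 0]
  twist:
    - [0, 0, 0]
    - [0, 0, 0]
    - [0, 0, 0]
  gripper: [0, 0, 0]

```text
time: 22.72
ee_pos: [0.5579, 0.1934, 0.0577]
tcp_rot: [-1.541, 1.57, 0.15]
force: [-2.0, -0.0, 0.7]
grip_width: 0.0153
```

Contact near the home height (0.0577), with a slight side force from +x. I'll centre by 0.3 mm towards -x and press.

Request:
carry_out:
  dp:
    - [0.0003, 0.0002, 0]
    - [0.0004, 0.0004, 0]
    - [0.0005, 0.0004, 0]
    - [0.0005, 0.0004, 0]
  twist:
    - [0, 0, 0]
    - [0, 0, 0]
    - [0, 0, 0]
    - [0, 0, 0]
  gripper: [0, 0, 0, 0]

```text
time: 23.22
ee_pos: [0.5574, 0.1933, 0.0572]
tcp_rot: [-1.506, 1.57, 0.186]
force: [-0.4, 0.4, 0.9]
grip_width: 0.0149
```

```bash
python3 - <<'E'
from h import *
s=env.observe();print(s['ee_pos'],s['force'],s['ft_torque']);go((.5579,.1934,.0574),6.95)
E
```

```text
[0.55744865 0.19334738 0.05721495] [-0.37944468  0.36999456  0.87928126] [ 0.00097068  0.20510433 -0.02935301]
tcp [0.5574 0.1933 0.0572] z [-0.121  0.993  0.   ] sgn 1 dp [-0.0002 -0.0005 -0.    ] twist [-0.02  0.    0.06]
```

Request:
carry_out:
  dp:
    - [0.0003, 0, 0]
    - [0.0006, 0, 0]
    - [0.0006, 0, 0]
    - [0.0006, 0, 0]
  twist:
    - [0, 0, 0]
    - [0, 0, 0]
    - [0, 0, 0]
    - [0, 0, 0]
  gripper: [0, 0, 0, 0]

```text
time: 23.72
ee_pos: [0.5575, 0.1933, 0.0571]
tcp_rot: [-1.512, 1.57, 0.179]
force: [-2.4, -0.1, 4.9]
grip_width: 0.0152
```

```bash
python3 - <<'E'
from h import *
s=env.observe();print(s['ee_pos'],s['force'],s['ft_torque'])
E
```

```text
[0.55747814 0.19334778 0.05714864] [-2.42552502 -0.101247    4.94172613] [-0.1346163   0.67116866 -0.01874591]
```

Request:
carry_out:
  dp:
    - [0.0006, 0.0002, 0]
    - [0.0006, 0.0002, 0]
    - [0.0006, 0.0002, 0]
    - [0.0006, 0.0002, 0]
    - [0.0006, 0.0002, 0]
    - [0.0006, 0.0002, 0]
    - [0.0006, 0.0002, 0]
    - [0.0006, 0.0002, 0]
    - [0.0006, 0.0002, 0]
    - [0.0006, 0.0002, 0]
  twist:
    - [0, 0, 0]
    - [0, 0, 0]
    - [0, 0, 0]
    - [0, 0, 0]
    - [0, 0, 0]
    - [0, 0, 0]
    - [0, 0, 0]
    - [0, 0, 0]
    - [0, 0, 0]
    - [0, 0, 0]
  gripper: [0, 0, 0, 0, 0, 0, 0, 0, 0, 0]

```text
time: 24.98
ee_pos: [0.5574, 0.1934, 0.0571]
tcp_rot: [-1.555, 1.569, 0.136]
force: [-2.8, -0.8, 6.0]
grip_width: 0.0146
```

```bash
python3 - <<'E'
from h import *
s=env.observe();print(s['ee_pos'],s['force'],s['ft_torque']);go((.5579,.1934,.0574),6.95)
E
```

```text
[0.55743232 0.193355   0.05713659] [-2.81231775 -0.8471535   5.95247312] [-0.15253531  0.63713448 -0.02103301]
tcp [0.5574 0.1934 0.0571] z [-0.121  0.993  0.   ] sgn 1 dp [-0.0003 -0.0005 -0.    ] twist [-0.02  0.    0.1 ]
```

About 8 N of contact force was held for over a second. Relax, then release.

Request:
carry_out:
  dp:
    - [0.0002, 0, 0]
    - [0, 0, 0]
    - [0, 0, 0]
  twist:
    - [0, 0, 0]
    - [0, 0, 0]
    - [0, 0, 0]
  gripper: [0, 0, 0]

```text
time: 25.35
ee_pos: [0.5575, 0.1934, 0.0572]
tcp_rot: [-1.533, 1.569, 0.159]
force: [-2.4, -0.6, 3.5]
grip_width: 0.0145
```

Request:
carry_out:
  dp:
    - [0, 0, 0]
    - [0, 0, 0]
    - [0, 0, 0]
    - [0, 0, 0]
  twist:
    - [0, 0, 0]
    - [0, 0, 0]
    - [0, 0, 0]
    - [0, 0, 0]
  gripper: [0.25, 0.4, 0.4, 0.4]

```text
time: 25.85
ee_pos: [0.5575, 0.1934, 0.0571]
tcp_rot: [-1.535, 1.569, 0.157]
force: [-0.5, 0.6, 0.3]
grip_width: 0.0343
```

```bash
python3 - <<'E'
from h import *
from w import shot
shot('w13');s=env.observe();print(s['ee_pos'],s['force'],s['grip_width'])
im=cv2.imread('pics/w13.png')
cv2.imwrite('pics/w13g.png',(255*(im/255.)**.6).astype('uint8'))
E
```

```text
[0.55754762 0.19336396 0.05710788] [ 0.24779187  0.33444863 -0.23496769] 0.034349221190485675
```

View pics/w13g.png

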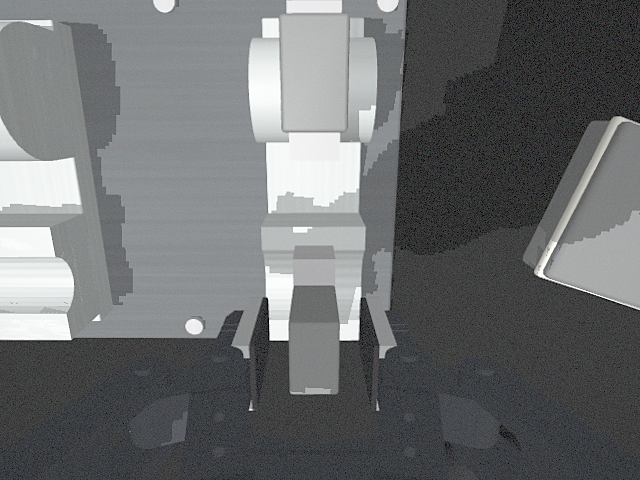

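Both leaves stand free. Lift straight up.

Request:
carry_out:
  dp:
    - [-0.015, 0, 0]
    - [-0.05, 0, 0]
    - [-0.1, 0, 0]
    - [-0.15, 0, 0]
    - [-0.17, 0, 0]
    - [-0.17, 0, 0]
  twist:
    - [0, 0, 0]
    - [0, 0, 0]
    - [0, 0, 0]
    - [0, 0, 0]
    - [0, 0, 0]
    - [0, 0, 0]
  gripper: [0.4, 0.4, 0.4, 0.4, 0.4, 0.4]

```text
time: 26.65
ee_pos: [0.5591, 0.1938, 0.2306]
tcp_rot: [-1.483, 1.563, 0.209]
force: [-0.6, 0.0, -0.1]
grip_width: 0.034
```

```bash
python3 - <<'E'
from h import *
from w import shot
shot('w14');print(np.load('pics/w14.npy')[:3,3])
cv2.imwrite('pics/s14.png',optics.read_camera('scene')[:,:,::-1])
crop('pics/w14.png','pics/w14c.png',220,60,400,280,3.5)
crop('pics/s14.png','pics/s14c.png',330,80,510,260,4)
E
```

```text
[0.55913595 0.1937763  0.23061472]
```

View pics/w14c.png

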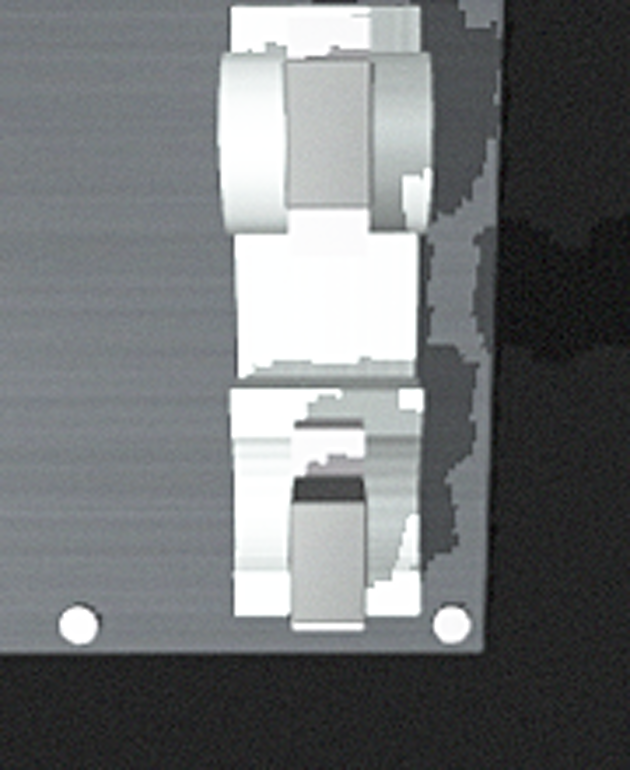

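View pics/s14c.png

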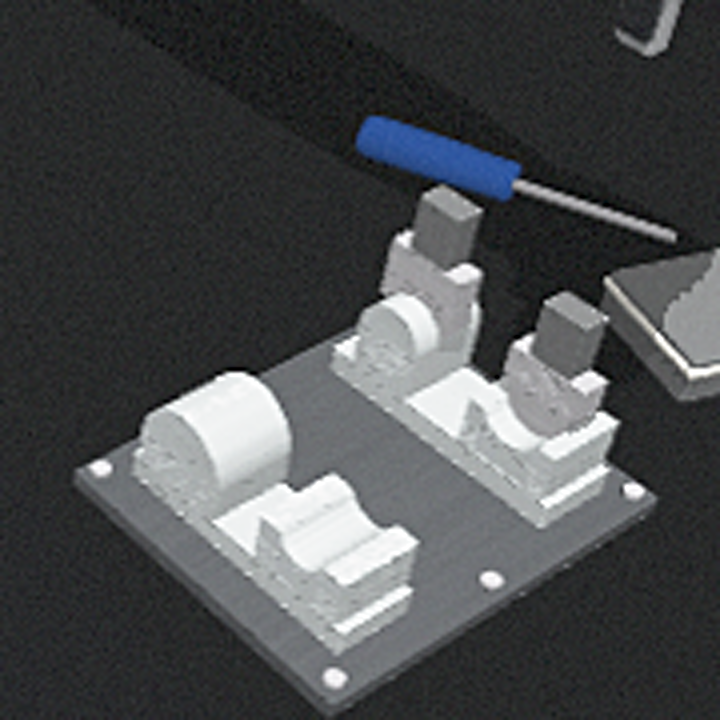

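Both leaves stand upright across the left mount. One numeric check of both grips before handing in:

```bash
python3 - <<'E'
from h import *
T=np.load('pics/w14.npy');un=lambda p:(np.array(p,float)+.5)/3.5-.5+[220,60]
a=np.radians(6.95);C=np.array([.5249,.119]);M=np.array([[np.cos(a),np.sin(a)],[-np.sin(a),np.cos(a)]])
for n,p,z in (('round grip',[(291,502),(366,502),(366,622),(291,622)],.118),('round plate',[(294,428),(364,428),(366,628),(291,628)],.086),('hollow grip',[(287,58),(374,58),(368,206),(288,206)],.13)):
    q=onz(un(p),z,'wrist',T); print(n,'board frame',(M@(q.mean(0)[:2]-C)).round(4))
sc=onz(un([(78,625),(451,625)]),.013,'wrist',T); print('screws',[(M@(s[:2]-C)).round(4) for s in sc])
s=env.observe();print(s['time'],s['force'])
env.close_job()
E
```

```text
round grip board frame [0.0407 0.0704]
round plate board frame [0.0412 0.0705]
hollow grip board frame [-0.0418  0.0706]
screws [array([ 0.0852, -0.0002]), array([0.0855, 0.1051])]
26.75 [-0.44062628 -0.08925545  0.23588358]
the job is handed in; nothing more can be done
```

I handed the job in at 26.8 s with both leaves standing released and upright on the left (+y) mount. No verdict was reported.

- **Which mount:** The hollow leaf met the left ridge at reported TCP z 0.0690, the expected home height. It was already below 0.0725, where it would have stopped on the wrong ridge. The ridge outlines in the wrist view agreed: radius about 19.6 mm on the left and 27.7 mm on the right. I did not touch the right ridge.
- **Hollow leaf:** Held home at about 7 N for 1.7 s.
- **Round leaf:** Held home in the left groove at about 7–8 N for more than a second. It met the groove at z 0.0577 and settled at 0.0571, against 0.0574 expected.
- **Last picture check, in the board frame:** The hollow leaf's grip is at (-41.8, 70.6) mm, wanted (-42, 70). The round leaf's is at (40.7–41.2, 70.5) mm, wanted (42, 70). The 1 mm is inside the 2 mm limit and about the error of the picture measurement.

**What disagreed:**
- The first grasp closed on nothing. The fingertips in the pictures sit about 31 mm behind the reported TCP, so I regrasped that much lower. Nothing was disturbed.
- The tool read a side force of 2–3 N along x during both holds. It faded on release.
- The bottle, vial and dish were never approached at contact height, but I did not measure them at the end.

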